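# Put the graded measuring rods back in their rack

## Task

The caliper exercise is over: put the aluminium rods back in the wooden rack, each one upright and fully down in the hole that matches its own diameter. One rod has been left in the widest hole, where it does not belong, and the thinnest is already home; one hole stays empty because its rod is away. Do not shove or tip the cup, the bottle, the retort stand or the caliper, leave the thinnest rod in place, and let go of everything at the end.

Things in the scene. Friction and masses are not known exactly. Their poses are not given: they have to be found in the camera images.
- block: the rod rack: a fixed wooden block 250 x 68 mm and 60 mm high, origin at the centre of its underside on the bench, long side along its x axis. Five blind round holes open upward in one row along its x axis at a pitch of 46 mm, graded from the narrowest at its -x end to the widest at its +x end; each hole is 3 mm wider than its own rod and 54 mm deep (floor 6 mm above the bench). It may stand to the left or right and at any yaw.
- block_hole0 (a point): centre of the mouth (level with the block's top, 60 mm above the bench) of the hole for the 16 mm rod, bored 19 mm wide, 54 mm deep.
- block_hole1 (a point): centre of the mouth (level with the block's top, 60 mm above the bench) of the hole for the 21 mm rod, bored 24 mm wide, 54 mm deep.
- block_hole2 (a point): centre of the mouth (level with the block's top, 60 mm above the bench) of the hole for the 26 mm rod, bored 29 mm wide, 54 mm deep. It is empty at the start and its rod is away: it stays empty.
- block_hole3 (a point): centre of the mouth (level with the block's top, 60 mm above the bench) of the hole for the 31 mm rod, bored 34 mm wide, 54 mm deep.
- block_hole4 (a point): centre of the mouth (level with the block's top, 60 mm above the bench) of the hole for the 36 mm rod, bored 39 mm wide, 54 mm deep. At the start a narrower rod (the 21 mm or the 31 mm one) wrongly stands in it.
- rod_16_mid (a point): centre (half-way up) of the 16 mm rod, 120 mm long plain aluminium cylinder, already standing in its own hole at the end of the rack; z axis along the rod. Leave it there.
- rod_21_mid (a point): centre (half-way up, 60 mm from either end) of the 21 mm rod: solid plain aluminium cylinder 21 mm in diameter, 120 mm long, both ends bevelled (3 mm all round over the last 4 mm), about 112 g, z axis along the rod. At the start it stands on end, either in the tray or wrongly in the widest hole of the rack, its lower end 6 mm above the bench. Seated in its hole its centre is 6 mm above the block's top and 66 mm of it stands out.
- rod_31_mid (a point): centre (half-way up, 60 mm from either end) of the 31 mm rod: solid plain aluminium cylinder 31 mm in diameter, 120 mm long, both ends bevelled (3 mm all round over the last 4 mm), about 245 g, z axis along the rod. At the start it stands on end, either in the tray or wrongly in the widest hole of the rack, its lower end 6 mm above the bench. Seated in its hole its centre is 6 mm above the block's top and 66 mm of it stands out.
- rod_36_mid (a point): centre (half-way up, 60 mm from either end) of the 36 mm rod: solid plain aluminium cylinder 36 mm in diameter, 120 mm long, both ends bevelled (3 mm all round over the last 4 mm), about 330 g, z axis along the rod. At the start it stands on end in the tray, its lower end 6 mm above the bench. Seated in its hole its centre is 6 mm above the block's top and 66 mm of it stands out.
- tray: fixed dark brown tray, 220 x 170 mm, rim 18 mm high, floor 6 mm thick; origin at the centre of its underside, long side along its x axis. Any yaw, on the side of the bench opposite to the rack.
- cup_mid (a point): centre, half-way up, of a white plastic cup, 72 mm wide at the rim, 105 mm high, standing upright in the tray; a bystander.
- bottle_mid (a point): centre, half-way up, of a closed amber bottle, 50 mm in diameter, 115 mm high, standing in the tray; a bystander.
- stand: retort stand, a bystander: upright steel post 12 mm in diameter and 412 mm high between rack and tray on their far side; origin on the post's axis at bench level. Its foot plate, 200 x 125 x 12 mm, reaches from 25 mm on the robot's side (-x) of the post to 175 mm beyond it (+x), 62 mm to either side. A boss 30 x 26 x 34 mm sits on the post at 130 mm, with a small screw knob reaching 35 mm to +y.
- caliper: vernier caliper lying flat on the bench between rack and tray, jaws towards the robot (its -x end), a bystander: 190 mm long along its x axis, 56 mm wide at the jaws, 8 mm thick; origin at the middle of its beam, on the bench.

How it is judged:
By the outcome, as a careful person would: the job done as asked, in the order asked, and still so for the second after the job is handed in, with the robot touching nothing.
It also fails if it takes over 72 s, if anything falls off the work surface, if the arm or the gripper's body presses on something with over 40 N, if the wrist force passes 120 N, or if a joint passes its speed limit or range.

## Robot

A 6-joint arm with a two-finger parallel gripper is mounted at the origin on the work surface. World frame = base frame: x ahead of the robot, y to its left, z up, the work surface at z = 0. Lengths are in mm, angles in rad, forces in N, time in s.
With the tool pointing down it reaches from about 350 to 975 mm from the base axis. Payload 7.1 kg.
Tool frame: the origin (TCP) lies at the very end of the fingers, on their centre line; the grasp point (between the pads) lies 19 mm behind it (ctrl.grip_depth is the distance from the TCP to the grasp point, in mm); x points along the fingers, z is the direction in which the jaws open and shut, and the axes are right-handed (so a half turn about x gives the same grasp; the last joint's range is limited). The gripper opens to 88 mm and grips with 3 to 60 N. Pads are 20 mm wide; open, the fingers measure 115 mm over their backs; the gripper's body (75 mm by 178 mm) begins 61 mm behind the grasp point.
Start: joints at [1.111, 0.423, 1.63, -0, 1.089, -0.019], TCP at [266.632, 565.254, 222.675] pointing down, gripper open.
Joint ranges: [-3, 3], [-0.9, 2.11], [0.09, 2.58], [-1.31, 4.45], [0.11, 2.69], [-2.54, 2.54]. Speed limits (rad/s): [2.39, 2.39, 3.01, 3.14, 3.14, 3.14].

## Interface

Orientations are given as a rotation vector (axis times angle).
In Python, from workcell import ctrl gives the robot as it stands. The module is installed in compiled form; this text tells all that it offers.
- The arm moves only by the tool send_rows, never from a script. Its argument "rows" is a list of rows, each a list of 4 numbers: the shift along the tool's x, y, z in mm, then the turn about the tool's x in rad. In form: [[x, y, z, turn], ...]. A call has 1 to 10 rows; each row shifts and turns the pose as measured when the row begins, along the tool's axes as they then stand; what a row does not reach is not made up. A row lasts 1/12 s, in which the tool goes at most 41.7 mm and 7.16 degrees, less where a joint would pass 70% of its speed; a pose out of reach is approached as far as the arm can. A call with a gripper value outside its range is refused whole. "fingers" is the opening, from 0 (shut) to 1 (fully open), set as the call begins (left out, the last holds). The fingers move at their own pace and stop on an object; the grip force is fixed at half the most. Time passes only in rows, so rows that do not move let the fingers close. It gives the time, the measured TCP pose, the force and the opening at its end, in the units of the state.
- ctrl.get_obs(): the state, without advancing time (a new reading comes with each control period).
- ctrl.get_image(name): name is "scene" or "top" or "wrist"; returns a dict with "img" (384x512x3 uint8, red, green, blue), "depth" (384x512 float32, mm along the optical axis (not along the pixel's ray), 0 where there is no reading), "mtx" (3x3 intrinsics, pixels), "world_from_camera" (4x4, takes a point from camera to world coordinates). Camera axes: x right, y down, z forward; pixel columns grow to the right and rows downward; lengths in mm; the calibration is good to about 2 mm. A picture is of the moment at which its call begins.
- ctrl.close_job(): hands the job in, once; it reports no verdict.
The state is a dict: "t": time; "qpos": joint angles; "qvel": joint speeds; "joint_torque": joint torques, N m; "ee_pos": TCP position; "orientation": TCP orientation; "ft_force": force on the tool from outside, world axes, zero at the start; "moment": the same for the moment, N m; "width": finger opening in mm.
Only numpy, scipy, OpenCV 4.12 (cv2) and the standard library are available. Lean on these libraries where they do the work, as an engineer would, in place of code of your own. Each camera call takes 0.05 s, during which the arm holds its last target.

## Working session

There is one attempt and no reset: what is moved stays moved. The work goes in short steps, Python scripts to look and compute and a tool call to move; the robot and the scene stay as the last step left them, time stands still between calls to the robot, and variables do not carry over. Pictures are saved under pics/ and viewed, and the job is handed in when it is done.

Besides the shell and the picture viewer there is one more tool, called after "Call:" by a JSON object that holds its "name" and its "arguments". send_rows: Moves the arm, as the interface text tells. Its arguments: {"type":"object","properties":{"rows":{"type":"array"},"fingers":{"type":"number"}},"required":["rows"]}

```bash
mkdir -p pics; cat > h.py <<'E'
import numpy as np, cv2
from workcell import ctrl
from scipy.spatial.transform import Rotation as R
def grab(n,save):
    d=ctrl.get_image(n); cv2.imwrite('pics/'+save+'.png',cv2.cvtColor(d['img'],cv2.COLOR_RGB2BGR))
    np.savez('pics/'+save+'.npz',**d); return d
def world(d):
    K=np.array(d['mtx']);T=np.array(d['world_from_camera']);Z=d['depth'].astype(float)
    v,u=np.mgrid[:Z.shape[0],:Z.shape[1]]
    P=np.stack([(u-K[0,2])/K[0,0]*Z,(v-K[1,2])/K[1,1]*Z,Z],-1)
    W=P@T[:3,:3].T+T[:3,3]; W[Z<=0]=np.nan; return W
E
python3 - <<'E'
from h import *
np.set_printoptions(precision=3,suppress=True)
print(ctrl.get_obs(), ctrl.grip_depth)
for n in ['scene','top','wrist']:
    d=grab(n,n+'0'); print(n,d['mtx'],d['world_from_camera'])
E
```

```text
{'t': 0.0, 'qpos': array([ 1.111,  0.424,  1.631, -0.   ,  1.089, -0.019]), 'qvel': array([ 0.   , -0.   , -0.002,  0.001,  0.003,  0.   ]), 'joint_torque': array([ -0.001, -54.462, -27.367,   0.064,   0.023,  -0.   ]), 'ee_pos': array([266.378, 564.759, 221.897]), 'orientation': array([-0.88 ,  1.387,  0.878]), 'ft_force': array([ 0.497, -0.723,  0.269]), 'moment': array([ 0.004, -0.035,  0.038]), 'width': 87.93218871412756} 18.700000000000003
scene [[385.447   0.    252.937]
 [  0.    385.447 188.861]
 [  0.      0.      1.   ]] [[   0.816    0.365   -0.449  940.234]
 [   0.578   -0.495    0.649 -554.078]
 [   0.015   -0.789   -0.615  581.306]
 [   0.       0.       0.       1.   ]]
top [[441.644   0.    253.86 ]
 [  0.    441.644 195.385]
 [  0.      0.      1.   ]] [[  0.007  -0.986   0.168 392.448]
 [ -1.     -0.007  -0.001   4.087]
 [  0.002  -0.168  -0.986 953.959]
 [  0.      0.      0.      1.   ]]
wrist [[335.703   0.    257.151]
 [  0.    335.703 193.453]
 [  0.      0.      1.   ]] [[  0.427   0.864   0.267 193.781]
 [  0.904  -0.408  -0.126 600.121]
 [ -0.001   0.295  -0.955 384.208]
 [  0.      0.      0.      1.   ]]
```

View pics/top0.png

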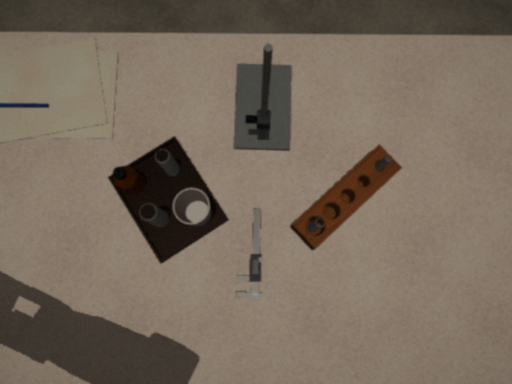

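View pics/scene0.png

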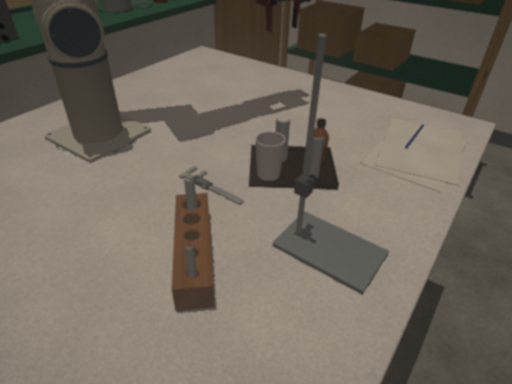

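View pics/wrist0.png

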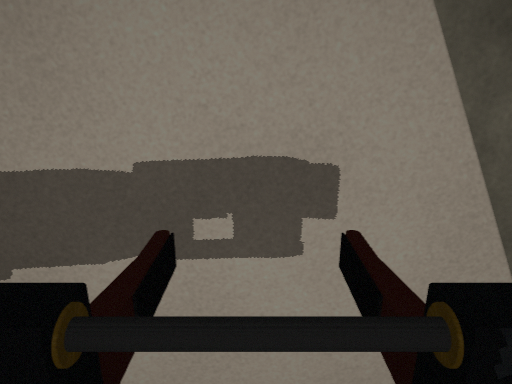

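The top view shows the tray on the left (+y) with rods at about (167,160) and (153,213), the cup at (193,207) and the bottle at (126,178). The rack is on the right, with its wide end near the robot holding a rod at (315,225) and the thin rod at (383,162). The caliper lies at about (255,255) and the stand at (264,110). Next I measure with depth.

```bash
python3 - <<'E'
from h import *
np.set_printoptions(precision=1,suppress=True)
for n in ['top0','scene0']:
    d=np.load('pics/'+n+'.npz'); W=world(d); X,Y,Z=W[...,0],W[...,1],W[...,2]
    img=d['img'].astype(int)
    print(n)
    # circles from tops
    for lo,hi in [(105,122),(119,132),(56,64),(95,112)]:
        m=((Z>lo)&(Z<hi)&(X>250)&(X<900)).astype(np.uint8)
        k,l,s,c=cv2.connectedComponentsWithStats(m)
        for i in range(1,k):
            if s[i,4]<15: continue
            p=W[l==i]; 
            (cx,cy),r=cv2.minEnclosingCircle(p[:,:2].astype(np.float32))
            print((lo,hi),'px',c[i],s[i,4],'mean',p.mean(0),'zmed',np.median(p[:,2]),'MEC',round(cx,1),round(cy,1),'r',round(r,1))
    # bench check
    m=(np.abs(Z)<15)&(X>300)&(X<700)&(abs(Y)<400); print('bench z',np.median(Z[m]))
d=cv2.imread('pics/top0.png'); c=d[120:270,90:420]; cv2.imwrite('pics/topcrop.png',cv2.resize(cv2.convertScaleAbs(c,alpha=2.2),None,fx=2.4,fy=2.4,interpolation=cv2.INTER_CUBIC))
d=cv2.imread('pics/scene0.png'); c=d[110:310,150:400]; cv2.imwrite('pics/scenecrop.png',cv2.resize(cv2.convertScaleAbs(c,alpha=2),None,fx=3,fy=3,interpolation=cv2.INTER_CUBIC))
E
```

```text
top0
(105, 122) px [262.7 128.1] 15 mean [669.1 -13.  119. ] zmed 119.62467479373117 MEC 671.4 -12.6 r 12.8
(105, 122) px [165.8 161.7] 45 mean [600.8 175.9 114.5] zmed 115.81059278711211 MEC 606.2 179.7 r 14.2
(105, 122) px [384.5 161. ] 29 mean [ 605.4 -251.4  114.7] zmed 115.7125867960076 MEC 608.4 -254.6 r 7.6
(105, 122) px [118.9 173. ] 118 mean [576.8 265.  118.2] zmed 119.34731784460962 MEC 578.1 266.2 r 12.2
(105, 122) px [189.2 204.9] 202 mean [516.7 128.2 109.6] zmed 109.8059749871158 MEC 515.0 125.6 r 35.8
(105, 122) px [154.7 215.3] 51 mean [495.1 192.5 116. ] zmed 117.35916533582508 MEC 500.0 201.7 r 17.4
(105, 122) px [316.  224.4] 23 mean [ 480.  -115.3  115.7] zmed 118.00289294308982 MEC 482.3 -118.5 r 9.4
(119, 132) px [262.7 127.2] 30 mean [669.1 -12.8 125. ] zmed 124.65549382895796 MEC 671.5 -12.5 r 12.8
(119, 132) px [162.5 157.3] 69 mean [607.5 180.9 123. ] zmed 123.4182730658921 MEC 610.0 183.3 r 15.7
(119, 132) px [387.2 158.8] 30 mean [ 607.7 -254.2  123.2] zmed 122.89476353076316 MEC 608.7 -255.2 r 7.4
(119, 132) px [118.1 172.1] 88 mean [577.9 265.8 120.8] z
[... 3537 characters left out ...]
.2  103.4] zmed 102.3868027076436 MEC 797.8 1547.6 r 23.9
(95, 112) px [271.7 138.9] 420 mean [514.1 138.3 103.8] zmed 103.94782986921695 MEC 517.1 148.0 r 60.0
(95, 112) px [319.7 128.1] 64 mean [581.5 258.5 102. ] zmed 101.404842146759 MEC 579.9 263.0 r 13.6
(95, 112) px [316.7 146.4] 65 mean [618.5 172.  103.8] zmed 103.89693833158623 MEC 616.9 175.6 r 12.7
(95, 112) px [189.4 189. ] 71 mean [ 489.4 -126.5  103.9] zmed 104.36560298981902 MEC 485.1 -122.4 r 10.3
(95, 112) px [301.1 198.6] 32 mean [684.6 -17.5 102.1] zmed 101.45691300762928 MEC 684.0 -15.5 r 5.7
(95, 112) px [189.7 257.5] 67 mean [ 613.5 -260.1  103.1] zmed 102.70717435642507 MEC 610.2 -257.2 r 7.9
bench z 1.780264340988083
```

View pics/topcrop.png

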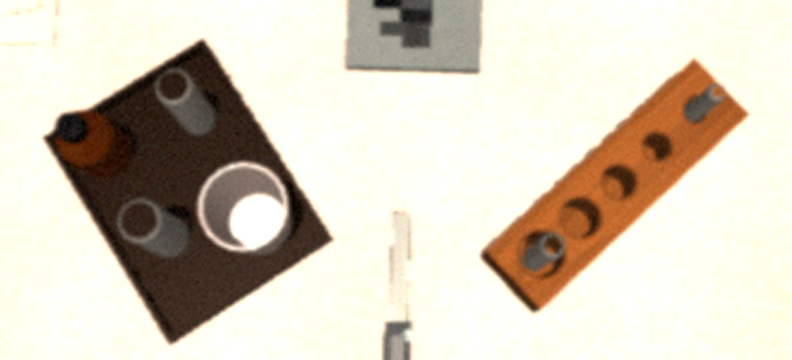

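View pics/scenecrop.png

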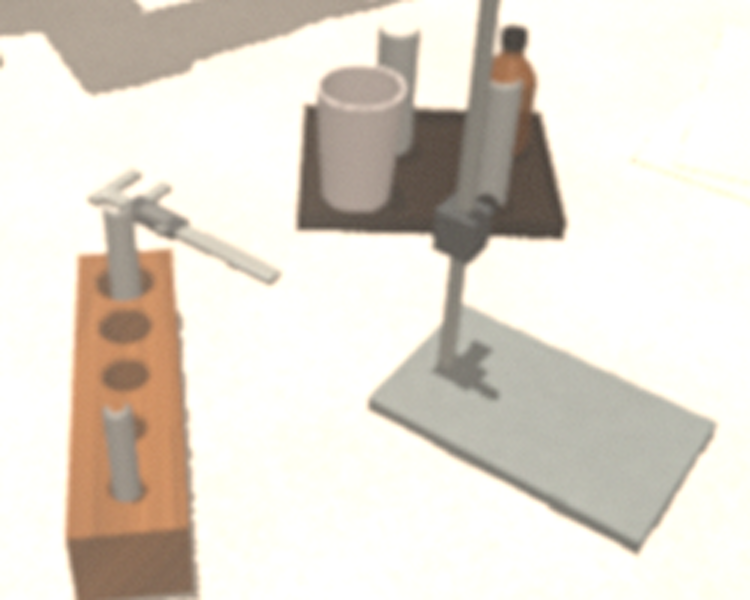

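The tops sit at z≈126. The rod in the widest hole has r≈10.4 mm, so it is the 21 mm one. In the tray, the rod at about (502,203) is the 36 and the one at about (613,181) is the 31. Now I refine the rack.

```bash
cat >> h.py <<'E'
def ray(d,uv,z):
    K=np.array(d['mtx']);T=np.array(d['world_from_camera']);uv=np.atleast_2d(uv).astype(float)
    r=np.c_[(uv[:,0]-K[0,2])/K[0,0],(uv[:,1]-K[1,2])/K[1,1],np.ones(len(uv))]@T[:3,:3].T
    t=T[:3,3]; return t+r*((z-t[2])/r[:,2])[:,None]
def pose():
    o=ctrl.get_obs(); M=R.from_rotvec(o['orientation']).as_matrix(); return o,M
def rack(d,zoff=0):
    W=world(d); Z=W[...,2]; img=d['img'].astype(int)
    m=(np.abs(Z-60-zoff)<5)&(W[...,0]>380)&(W[...,0]<720)&(W[...,1]<-40)&(W[...,1]>-350)
    k,l,s,c=cv2.connectedComponentsWithStats(m.astype(np.uint8)); i=1+np.argmax(s[1:,4])
    cs,_=cv2.findContours((l==i).astype(np.uint8),cv2.RETR_EXTERNAL,cv2.CHAIN_APPROX_NONE)
    c=max(cs,key=cv2.contourArea)[:,0]
    p=ray(d,c,60)[:,:2].astype(np.float32)
    return cv2.minAreaRect(p),p
E
python3 - <<'E'
from h import *
np.set_printoptions(precision=2,suppress=True)
o,M=pose(); print(M)
for n in ['top0','scene0']:
    d=np.load('pics/'+n+'.npz')
    rc,p=rack(d); print(n,rc)
    # dark holes in block, gray threshold inside rect
    g=cv2.cvtColor(d['img'],cv2.COLOR_RGB2GRAY); 
    box=cv2.boxPoints(rc); c=np.array(rc[0]); 
    e=box[1]-box[0] if np.linalg.norm(box[1]-box[0])>np.linalg.norm(box[2]-box[1]) else box[2]-box[1]
    e/=np.linalg.norm(e); e*=np.sign(e[1]); # +x toward robot (+y)
    print('e',e,'holes',[c+e*46*(i-2) for i in range(5)])
    W=world(d)
    # rectified top patch: 1mm grid of block top
    nrm=np.array([-e[1],e[0]])
    a,b=np.meshgrid(np.arange(-140,140,.5),np.arange(-50,50,.5))
    P=c+a[...,None]*e+b[...,None]*nrm
    T=np.linalg.inv(d['world_from_camera']); Q=np.concatenate([P,np.full(a.shape+(1,),60.),np.ones(a.shape+(1,))],-1)@T.T
    u=Q[...,0]/Q[...,2]*d['mtx'][0,0]+d['mtx'][0,2]; v=Q[...,1]/Q[...,2]*d['mtx'][1,1]+d['mtx'][1,2]
    w=cv2.remap(d['img'],u.astype(np.float32),v.astype(np.float32),cv2.INTER_CUBIC)
    cv2.imwrite('pics/rect_'+n+'.png',cv2.convertScaleAbs(w[...,::-1],alpha=2))
E
python3 -c "
import cv2,numpy as np
a=cv2.imread('pics/rect_top0.png');b=cv2.imread('pics/rect_scene0.png');cv2.imwrite('pics/rect.png',np.vstack([a,b]))"
```

```text
[[-0.   -0.9   0.43]
 [-0.    0.43  0.9 ]
 [-1.    0.   -0.  ]]
top0 ((546.0121459960938, -187.80963134765625), (67.95108032226562, 249.86709594726562), 42.842594146728516)
e [-0.68  0.73] holes [array([ 608.57, -255.27]), array([ 577.29, -221.54]), array([ 546.01, -187.81]), array([ 514.73, -154.08]), array([ 483.45, -120.35])]
scene0 ((547.2808837890625, -189.89187622070312), (68.18560028076172, 257.56622314453125), 42.808536529541016)
e [-0.68  0.73] holes [array([ 609.8 , -257.39]), array([ 578.54, -223.64]), array([ 547.28, -189.89]), array([ 516.02, -156.14]), array([ 484.76, -122.4 ])]
```

View pics/rect.png

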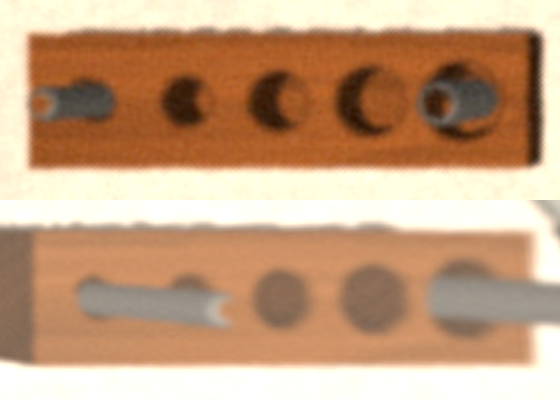

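Call:
{"name": "send_rows", "arguments": {"rows": [[0,0,0,0.1],[0,0,0,0.1],[0,0,0,0.1],[0,0,0,0.08],[0,-36,-17,0],[0,-36,-17,0],[0,-36,-17,0],[0,-36,-17,0],[0,-36,-17,0],[0,-36,-17,0]], "fingers": 0.7}}

```text
t: 0.98
ee_pos: [334.0, 333.4, 218.7]
orientation: [-0.58, 1.495, 0.578]
ft_force: [0.5, 0.2, -0.1]
width: 61.8
```

```bash
cat >> h.py <<'E'
def to(x,y,z,yaw=None):
    o,M=pose(); d=M.T@(np.array([x,y,z])-o['ee_pos']); cy=np.degrees(np.arctan2(M[1,2],M[0,2]))
    print('t %.2f'%o['t'],'pos',o['ee_pos'].round(1),'yaw %.1f'%cy,'F',o['ft_force'].round(1),'w %.1f'%o['width'],'-> xyz',d.round(1), 'turn', None if yaw is None else round(np.radians(cy-yaw),3),'tilt',M[2].round(3))
E
python3 -c "
from h import *
to(484,-121,222,42.8)"
```

```text
t 0.98 pos [334.  333.4 218.7] yaw 42.4 F [ 0.5  0.2 -0.1] w 61.8 -> xyz [  -2.9 -436.7 -195.7] turn -0.007 tilt [-1.     0.    -0.003]
```

Call:
{"name": "send_rows", "arguments": {"rows": [[0,-37,-16,-0.007],[0,-37,-16,0],[0,-37,-16,0],[0,-37,-16,0],[0,-37,-16,0],[0,-37,-16,0],[0,-37,-16,0],[0,-37,-16,0],[0,-37,-16,0],[0,-37,-16,0]]}}

```text
t: 1.82
ee_pos: [467.3, -61.8, 219.7]
orientation: [-0.588, 1.491, 0.586]
ft_force: [0.8, 0.0, 0.3]
width: 61.3
```

Call:
{"name": "send_rows", "arguments": {"rows": [[0,-37,-16,0],[0,-30,-16,0],[0,0,0,0],[0,0,0,0]]}}

```text
t: 2.15
ee_pos: [491.6, -143.4, 219.7]
orientation: [-0.583, 1.491, 0.577]
ft_force: [-0.2, 0.5, -0.1]
width: 61.6
```

```bash
python3 - <<'E'
from h import *
to(484,-121,222,42.8)
grab('wrist','w1')
to(484,-121,222,42.8)
E
```

```text
t 2.15 pos [ 491.6 -143.4  219.7] yaw 42.5 F [-0.2  0.5 -0.1] w 61.6 -> xyz [-2.4 21.7  9.5] turn -0.005 tilt [-1.    -0.004 -0.001]
t 2.20 pos [ 491.7 -143.   219.8] yaw 42.6 F [ 0.8 -0.7  0.1] w 61.7 -> xyz [-2.3 21.4  9.3] turn -0.004 tilt [-1.    -0.004 -0.001]
```

View pics/w1.png

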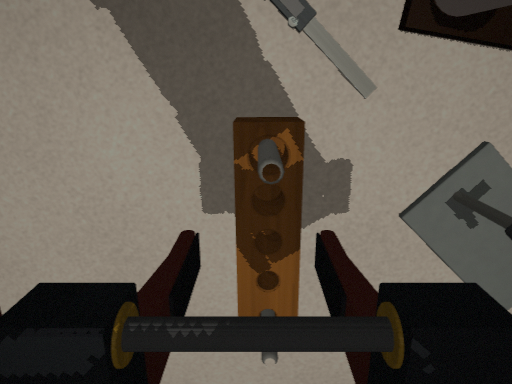

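The wrist view shows the rack with the 21 mm rod's top at about (271,172), holes 3, 2 and 1 at (268,203), (268,242) and (268,280), and the thin rod beyond at (268,340). Measuring from it.

```bash
python3 - <<'E'
from h import *
np.set_printoptions(precision=1,suppress=True)
d=np.load('pics/w1.npz'); W=world(d); Z=W[...,2]
rc,p=rack(d); print(rc)
m=(abs(Z-60)<4)&(W[...,1]<-40); print('top z',np.nanmedian(Z[m]),'bench',np.nanmedian(Z[(abs(Z)<10)]))
q=W[m]; e=np.array([-.68,.734]); n=np.array([.734,.68]); c=np.array([546,-187.8])
a=(q[:,:2]-c)@e; b=(q[:,:2]-c)@n
for lo in range(-40,120,20):
    s=(a>lo)&(a<lo+20); print(lo,np.percentile(b[s],[0.5,99.5]),end=' ')
print('a range',np.percentile(a,[.1,99.9]))
m=(Z>119)&(Z<135); k,l,s,cc=cv2.connectedComponentsWithStats(m.astype(np.uint8))
for i in range(1,k):
    if s[i,4]>40:
        p=W[l==i]; print(cc[i],s[i,4],p.mean(0),cv2.minEnclosingCircle(p[:,:2].astype(np.float32)))
v,u=np.nonzero((Z>122)&(Z<132)&(W[...,0]<520)&(W[...,1]<-90)); 
if len(u): 
    pts=ray(d,np.c_[u,v],126)[:,:2]; print('rod21',cv2.minEnclosingCircle(pts.astype(np.float32)))
c=cv2.imread('pics/w1.png')[110:380,190:350]; cv2.imwrite('pics/w1c.png',cv2.resize(cv2.convertScaleAbs(c,alpha=2.5),None,fx=2.2,fy=2.2,interpolation=cv2.INTER_CUBIC))
E
```

```text
((538.690185546875, -176.19903564453125), (68.07090759277344, 216.99008178710938), 42.791473388671875)
top z 60.2339782960679 bench 0.2469322072090563
-40 [-30.9  35.9] -20 [-31.4  36.3] 0 [-31.1  36.4] 20 [-31.3  36. ] 40 [-31.2  36.4] 60 [-31.3  36.3] 80 [-31.2  36.3] 100 [-31.3  36.2] a range [-95.2 121.3]
[270.7 168.7] 260 [ 485.7 -119.7  123.8] ((487.4417724609375, -121.15921020507812), 10.451611518859863)
[269.4 356.2] 130 [ 609.5 -253.4  123.6] ((611.8607177734375, -255.37835693359375), 7.832624435424805)
rod21 ((486.90924072265625, -120.70087432861328), 10.226280212402344)
```

View pics/w1c.png

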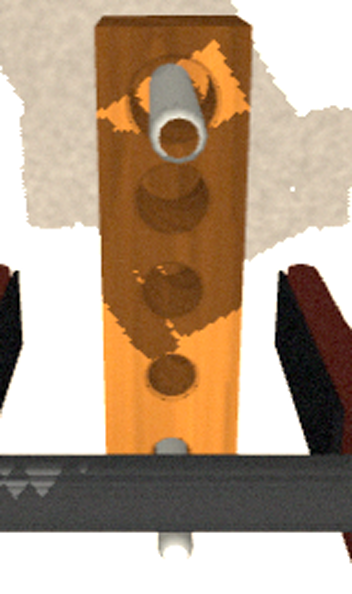

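```bash
python3 -c "
from h import *
to(486,-121.3,78,42.8)"
```

```text
t 2.20 pos [ 491.7 -143.   219.8] yaw 42.6 F [ 0.8 -0.7  0.1] w 61.7 -> xyz [141.7  20.4  10.6] turn -0.004 tilt [-1.    -0.004 -0.001]
```

Call:
{"name": "send_rows", "arguments": {"rows": [[0,20,10,0],[0,0,0,0],[30,0,0,0],[30,0,0,0],[20,0,0,0],[0,0,0,0]]}}

```text
t: 2.7
ee_pos: [486.2, -116.3, 139.4]
orientation: [-0.593, 1.485, 0.582]
ft_force: [-1.5, 0.3, -0.2]
width: 61.3
```

```bash
python3 - <<'E'
from h import *
to(486,-121.3,78,42.8)
grab('wrist','w2')
E
```

```text
t 2.70 pos [ 486.2 -116.3  139.4] yaw 43.1 F [-1.5  0.3 -0.2] w 61.3 -> xyz [61.4 -3.  -3.7] turn 0.005 tilt [-1.    -0.008  0.002]
```

View pics/w2.png

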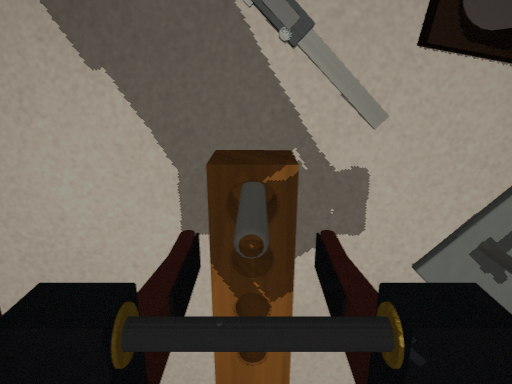

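Call:
{"name": "send_rows", "arguments": {"rows": [[0,-3,-3.5,0],[0,0,0,0],[20,0,0,0],[20,0,0,0],[20,0,0,0],[1,0,0,0]]}}

```text
t: 3.25
ee_pos: [494.0, -122.6, 87.2]
orientation: [-0.603, 1.47, 0.575]
ft_force: [-0.6, 0.5, -0.1]
width: 61.3
```

```bash
python3 - <<'E'
from h import *
to(486,-121.3,78,42.8)
grab('wrist','w3')
E
```

```text
t 3.25 pos [ 494.  -122.6   87.2] yaw 43.3 F [-0.6  0.5 -0.1] w 61.3 -> xyz [ 9.   6.6 -5. ] turn 0.008 tilt [-1.    -0.023  0.011]
```

View pics/w3.png

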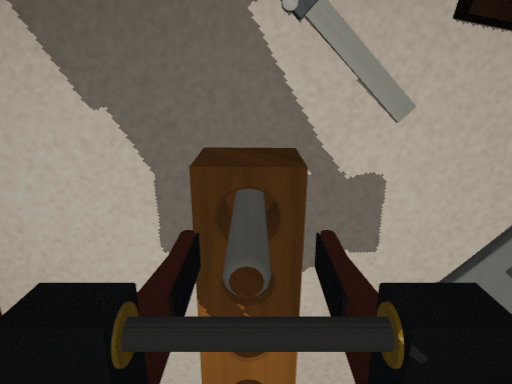

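Call:
{"name": "send_rows", "arguments": {"rows": [[-20,0,0,0],[-20,0,0,0],[0,0,0,0]]}}

```text
t: 3.55
ee_pos: [495.0, -122.9, 133.1]
orientation: [-0.604, 1.467, 0.573]
ft_force: [0.4, 0.9, 0.7]
width: 61.2
```

```bash
python3 - <<'E'
from h import *
to(486,-121.3,78,42.8)
E
```

```text
t 3.55 pos [ 495.  -122.9  133.1] yaw 43.3 F [0.4 0.9 0.7] w 61.2 -> xyz [54.8  8.8 -6.2] turn 0.008 tilt [-1.    -0.026  0.013]
```

Call:
{"name": "send_rows", "arguments": {"rows": [[0,5,-4,0],[0,4,-2,0],[0,0,0,0],[0,0,0,0]]}}

```text
t: 3.88
ee_pos: [485.1, -120.8, 136.2]
orientation: [-0.607, 1.462, 0.569]
ft_force: [0.3, -0.7, -0.2]
width: 61.3
```

```bash
python3 - <<'E'
from h import *
to(486,-121.3,78,42.8); print(ctrl.get_obs()['qpos'])
E
```

```text
t 3.88 pos [ 485.1 -120.8  136.2] yaw 43.3 F [ 0.3 -0.7 -0.2] w 61.3 -> xyz [58.2  0.8 -0.6] turn 0.008 tilt [-0.999 -0.032  0.016]
[-0.26626129  0.35611284  1.98904649 -0.00388241  0.76094657 -1.01832363]
```

Call:
{"name": "send_rows", "arguments": {"rows": [[-10,0,0,0],[-10,0,0,0],[-10,0,0,0],[0,0,0,0],[0,0,0,0]]}}

```text
t: 4.3
ee_pos: [483.3, -120.2, 168.5]
orientation: [-0.606, 1.464, 0.571]
ft_force: [-0.3, -0.1, 0.5]
width: 61.7
```

```bash
python3 - <<'E'
from h import *
to(486,-121.3,78,42.8); print(ctrl.get_obs()['qpos'])
E
```

```text
t 4.30 pos [ 483.3 -120.2  168.5] yaw 43.3 F [-0.3 -0.1  0.5] w 61.7 -> xyz [90.5  0.  -0.1] turn 0.008 tilt [-0.999 -0.03   0.015]
[-0.26604584  0.30153524  1.97077425 -0.00361224  0.83618576 -1.01859643]
```

Call:
{"name": "send_rows", "arguments": {"rows": [[-30,0,0,0],[-30,0,0,0],[0,0,0,0],[0,0,0,0]]}}

```text
t: 4.63
ee_pos: [480.7, -119.3, 229.9]
orientation: [-0.605, 1.466, 0.572]
ft_force: [-0.2, 0.2, -0.2]
width: 61.5
```

```bash
python3 - <<'E'
from h import *
to(486,-121.3,78,42.8); print(ctrl.get_obs()['qpos'])
E
```

```text
t 4.63 pos [ 480.7 -119.3  229.9] yaw 43.3 F [-0.2  0.2 -0.2] w 61.5 -> xyz [152.   -0.8   0.4] turn 0.008 tilt [-1.    -0.028  0.014]
[-0.2656339   0.2085454   1.92407727 -0.00321725  0.97813394 -1.01882953]
```

Call:
{"name": "send_rows", "arguments": {"rows": [[8,0,0,0],[8,0,0,0],[8,0,0,0],[8,0,0,0],[8,0,0,0],[0,0,0,0]]}}

```text
t: 5.13
ee_pos: [479.3, -119.1, 181.1]
orientation: [-0.602, 1.471, 0.576]
ft_force: [0.7, 0.3, -0.9]
width: 61.5
```

```bash
python3 - <<'E'
from h import *
to(486,-121.3,78,42.8); print(ctrl.get_obs()['qpos'])
E
```

```text
t 5.13 pos [ 479.3 -119.1  181.1] yaw 43.3 F [ 0.7  0.3 -0.9] w 61.5 -> xyz [103.3  -4.    2.3] turn 0.008 tilt [-1.    -0.022  0.01 ]
[-0.26594394  0.27983732  1.96418663 -0.00348585  0.87357903 -1.01864212]
```

Call:
{"name": "send_rows", "arguments": {"rows": [[0,-20,10,0],[0,-20,10,0],[0,0,0,0],[0,0,0,0]]}}

```text
t: 5.47
ee_pos: [519.4, -134.0, 177.6]
orientation: [-0.598, 1.478, 0.581]
ft_force: [1.0, 0.2, 0.2]
width: 61.7
```

```bash
python3 - <<'E'
from h import *
to(486,-121.3,78,42.8); print(ctrl.get_obs()['qpos'])
E
```

```text
t 5.47 pos [ 519.4 -134.   177.6] yaw 43.3 F [1.  0.2 0.2] w 61.7 -> xyz [ 99.1  33.6 -16.2] turn 0.008 tilt [-1.    -0.014  0.006]
[-0.27331629  0.34780527  1.87124747 -0.00312898  0.90750156 -1.02644749]
```

Call:
{"name": "send_rows", "arguments": {"rows": [[0,20,-10,0],[0,20,-10,0],[0,0,0,0],[0,0,0,0]]}}

```text
t: 5.8
ee_pos: [473.5, -117.4, 175.2]
orientation: [-0.597, 1.481, 0.582]
ft_force: [0.1, 0.2, 0.2]
width: 61.6
```

```bash
python3 - <<'E'
from h import *
to(486,-121.3,78,42.8); print(ctrl.get_obs()['qpos'])
E
```

```text
t 5.80 pos [ 473.5 -117.4  175.2] yaw 43.3 F [0.1 0.2 0.2] w 61.6 -> xyz [ 97.3 -10.4   6. ] turn 0.008 tilt [-1.    -0.011  0.004]
[-0.26572112  0.28585383  1.97319013 -0.0033775   0.87090265 -1.01843627]
```

Call:
{"name": "send_rows", "arguments": {"rows": [[0,-6,3,0],[0,-3,2,0],[0,0,0,0],[10,0,0,0],[10,0,0,0],[10,0,0,0],[10,0,0,0],[10,0,0,0],[0,0,0,0]]}}

```text
t: 6.55
ee_pos: [487.6, -122.0, 119.9]
orientation: [-0.598, 1.479, 0.581]
ft_force: [-1.0, -0.2, -1.0]
width: 61.5
```

```bash
python3 - <<'E'
from h import *
to(486,-121.3,78,42.8)
E
```

```text
t 6.55 pos [ 487.6 -122.   119.9] yaw 43.2 F [-1.  -0.2 -1. ] w 61.5 -> xyz [41.9  2.2 -0.8] turn 0.008 tilt [-1.    -0.013  0.005]
```

Call:
{"name": "send_rows", "arguments": {"rows": [[9,0.5,0,0],[9,0.5,0,0],[9,0.5,0,0],[7,0.5,0,0],[0,0,0,0]]}}

```text
t: 6.97
ee_pos: [485.7, -120.4, 81.2]
orientation: [-0.597, 1.481, 0.582]
ft_force: [-0.9, 0.3, 0.2]
width: 61.7
```

```bash
python3 - <<'E'
from h import *
to(486,-121.3,78,42.8)
grab('wrist','w4')
E
```

```text
t 6.97 pos [ 485.7 -120.4   81.2] yaw 43.2 F [-0.9  0.3  0.2] w 61.7 -> xyz [ 3.2 -0.8 -0.4] turn 0.008 tilt [-1.    -0.011  0.004]
```

View pics/w4.png

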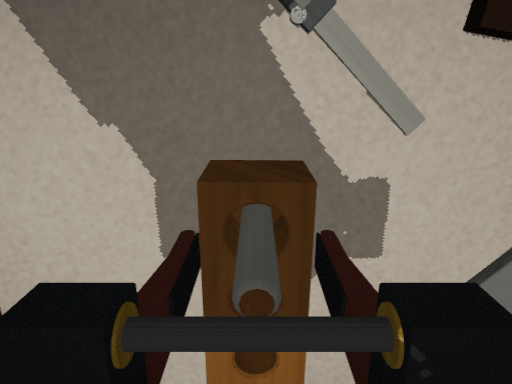

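The rod's top at (257,302) is centred between the fingers (192 and 323), so I close.

Call:
{"name": "send_rows", "arguments": {"rows": [[0,0,0,0],[0,0,0,0],[0,0,0,0],[0,0,0,0],[0,0,0,0],[0,0,0,0]], "fingers": 0}}

```text
t: 7.52
ee_pos: [487.3, -120.9, 83.3]
orientation: [-0.598, 1.478, 0.58]
ft_force: [0.2, -0.5, -0.0]
width: 24.6
```

```bash
python3 - <<'E'
from h import *
to(486,-121.3,180,42.8)
grab('wrist','w5')
E
```

```text
t 7.52 pos [ 487.3 -120.9   83.3] yaw 43.2 F [ 0.2 -0.5 -0. ] w 24.6 -> xyz [-96.7  -0.8  -0.7] turn 0.008 tilt [-1.    -0.015  0.006]
```

View pics/w5.png

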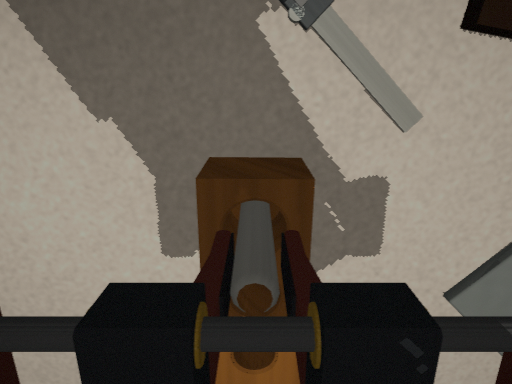

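Call:
{"name": "send_rows", "arguments": {"rows": [[0,0,0,0],[0,0,0,0],[0,0,0,0],[-3,0,0,0],[-5,0,0,0]]}}

```text
t: 7.98
ee_pos: [486.2, -120.6, 90.8]
orientation: [-0.597, 1.48, 0.581]
ft_force: [0.2, 0.5, -2.1]
width: 20.6
```

```bash
python3 - <<'E'
from h import *
to(486,-121.3,180,42.8)
E
```

```text
t 7.98 pos [ 486.2 -120.6   90.8] yaw 43.2 F [ 0.2  0.5 -2.1] w 20.6 -> xyz [-89.2  -1.5  -0.2] turn 0.008 tilt [-1.    -0.012  0.005]
```

Call:
{"name": "send_rows", "arguments": {"rows": [[-10,0,0,0],[-10,0,0,0],[-10,0,0,0],[-10,0,0,0],[-10,0,0,0],[-10,0,0,0],[-4,0,0,0],[0,0,0,0]]}}

```text
t: 8.65
ee_pos: [486.5, -120.4, 165.3]
orientation: [-0.6, 1.476, 0.579]
ft_force: [-0.0, 0.7, -0.8]
width: 20.6
```

```bash
python3 - <<'E'
from h import *
to(579.1,-222.2,155,42.8)
E
```

```text
t 8.65 pos [ 486.5 -120.4  165.3] yaw 43.2 F [-0.   0.7 -0.8] w 20.6 -> xyz [  12.6 -137.3   -2.4] turn 0.008 tilt [-1.    -0.017  0.007]
```

Call:
{"name": "send_rows", "arguments": {"rows": [[0,-15,0,0],[0,-15,0,0],[0,-15,0,0],[0,-15,0,0],[0,-15,0,0],[0,-15,0,0],[0,-15,0,0],[0,-12,0,0],[0,0,0,0],[0,0,0,0]]}}

```text
t: 9.48
ee_pos: [570.8, -212.2, 165.5]
orientation: [-0.598, 1.478, 0.58]
ft_force: [-1.0, 0.6, -0.9]
width: 20.8
```

```bash
python3 - <<'E'
from h import *
to(579.1,-222.2,155,42.8)
grab('wrist','w6');grab('scene','s6')
a=cv2.imread('pics/w6.png');b=cv2.imread('pics/s6.png')[130:322,100:356]
cv2.imwrite('pics/c6.png',cv2.convertScaleAbs(cv2.resize(b,None,fx=3,fy=3),alpha=1.6))
E
```

```text
t 9.48 pos [ 570.8 -212.2  165.5] yaw 43.2 F [-1.   0.6 -0.9] w 20.8 -> xyz [ 10.7 -12.8  -0.9] turn 0.007 tilt [-1.    -0.015  0.006]
```

View pics/w6.png

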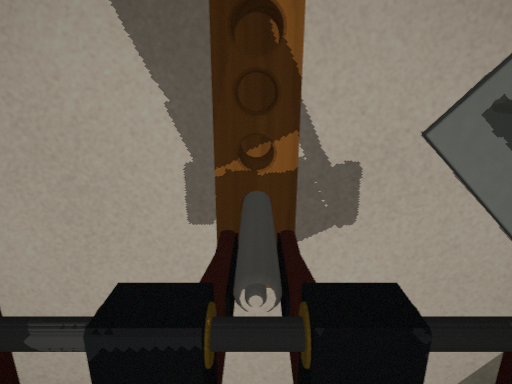

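View pics/c6.png

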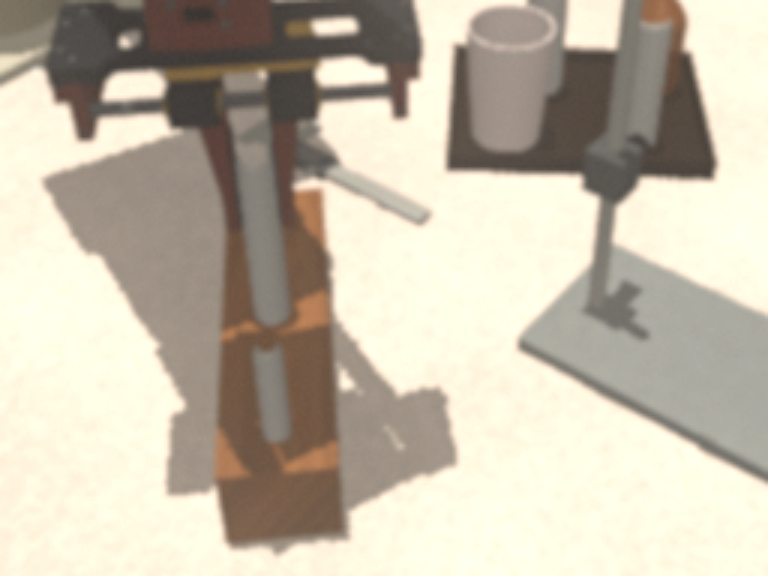

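Laterally the rod (u≈257) lines up with the hole row (u≈257). Now I measure the offset along the row from the same wrist picture.

```bash
cat >> h.py <<'E'
E0=np.array([-.680,.733]); N0=np.array([.733,.680])
def along(d, c=(547.8,-188.5)):
    W=world(d); c=np.array(c); X=W[...,:2]-c
    return X@E0, X@N0, W[...,2]
E
python3 - <<'E'
from h import *
np.set_printoptions(precision=1,suppress=True,linewidth=150)
d=np.load('pics/w6.npz'); A,B,Z=along(d)
for v in range(180,300,6):
    s=slice(245,271); z=Z[v,s]; b=B[v,s]; ok=z>65
    print(v, 'a %.1f b %.1f z %.1f'%(A[v,257],B[v,257],Z[v,257]), 'rod b range', (b[ok].min().round(1),b[ok].max().round(1)) if ok.any() else None)
# block edges and hole depth signature
m=(abs(Z-60)<4)&(abs(A)<140)&(abs(B)<50); print('block b',np.percentile(B[m],[1,99]),'z',np.median(Z[m]),'a max',A[m].max())
lowm=(Z<54)&(abs(A)<118)&(abs(B)<25)
k,l,s,cc=cv2.connectedComponentsWithStats(lowm.astype(np.uint8))
for i in range(1,k):
    if s[i,4]>30:
        v,u=np.nonzero(l==i); p=ray(d,np.c_[u,v],60)[:,:2]; (x,y),r=cv2.minEnclosingCircle(p.astype(np.float32))
        q=np.array([x,y])-[547.8,-188.5]; print(cc[i],s[i,4],'a %.1f b %.1f r %.1f'%(q@E0,q@N0,r))
print('TCP',(pose()[0]['ee_pos'][:2]-[547.8,-188.5])@np.c_[E0,N0])
E
```

```text
180 a -24.1 b 2.3 z 61.2 rod b range None
186 a -29.6 b 2.3 z 60.0 rod b range None
192 a -22.8 b 2.0 z 97.5 rod b range (np.float64(-3.1), np.float64(7.2))
198 a -22.9 b 1.9 z 110.8 rod b range (np.float64(-6.6), np.float64(10.7))
204 a -23.2 b 1.8 z 121.8 rod b range (np.float64(-6.3), np.float64(10.9))
210 a -23.1 b 1.8 z 133.0 rod b range (np.float64(-5.9), np.float64(10.3))
216 a -22.9 b 1.7 z 143.5 rod b range (np.float64(-5.6), np.float64(9.8))
222 a -23.3 b 1.6 z 151.6 rod b range (np.float64(-5.3), np.float64(9.3))
228 a -22.9 b 1.6 z 160.8 rod b range (np.float64(-5.1), np.float64(8.9))
234 a -22.3 b 1.5 z 169.6 rod b range (np.float64(-4.8), np.float64(8.6))
240 a -23.6 b 1.5 z 174.0 rod b range (np.float64(-4.6), np.float64(8.2))
246 a -23.0 b 1.4 z 181.7 rod b range (np.float64(-4.5), np.float64(7.8))
252 a -22.9 b 1.4 z 188.0 rod b range (np.float64(-4.2), np.float64(7.5))
258 a -22.9 b 1.3 z 193.6 rod b range (np.float64(-4.1), np.float64(7.3))
264 a -22.9 b 1.3 z 198.7 rod b range (np.float64(-4.0), np.float64(7.0))
270 a -22.9 b 1.3 z 203.7 rod b range (np.float64(-3.8), np.float64(6.3))
276 a -23.9 b 1.2 z 206.6 rod b range (np.float64(-3.7), np.float64(6.6))
282 a -25.5 b 1.2 z 208.5 rod b range (np.float64(-3.7), np.float64(6.6))
288 a -86.8 b 2.2 z 120.9 rod b range (np.float64(-6.6), np.float64(9.0))
294 a -87.6 b 2.2 z 126.8 rod b range (np.float64(-6.3), np.float64(8.6))
block b [-32.   35.1] z 60.13804612889922 a max 107.7049810131336
[257.   26.9] 2370 a 89.5 b 1.6 r 19.1
[256.5  92.4] 1541 a 44.3 b 1.5 r 16.5
[256.2 151.3] 934 a -0.8 b 1.5 r 14.0
TCP [-32.3   0.8]
```

Call:
{"name": "send_rows", "arguments": {"rows": [[0,-6,-0.5,0],[0,-5,0,0],[0,0,0,0],[0,0,0,0]]}}

```text
t: 9.92
ee_pos: [576.8, -219.2, 165.7]
orientation: [-0.598, 1.479, 0.582]
ft_force: [-0.0, -0.4, -1.1]
width: 20.7
```

```bash
cat > meas.py <<'E'
import sys
from h import *
def meas(name,rad,vlo=150,vhi=270):
    to(0,0,0)
    d=grab('wrist',name); A,B,Z=along(d); W=world(d)
    lowm=(Z<54)&(abs(A)<118)&(abs(B)<25)
    k,l,s,cc=cv2.connectedComponentsWithStats(lowm.astype(np.uint8))
    for i in range(1,k):
        if s[i,4]>100:
            v,u=np.nonzero(l==i); p=ray(d,np.c_[u,v],60)[:,:2]; (x,y),r=cv2.minEnclosingCircle(p.astype(np.float32))
            q=np.array([x,y])-[547.8,-188.5]; print('hole',cc[i].round(0),s[i,4],'a %.1f b %.1f r %.1f'%(q@E0,q@N0,r))
    # rod: points near axis column above block
    zb=pose()[0]['ee_pos'][2]-60
    for v in range(vlo,vhi,15):
        s=slice(225,290); ok=(Z[v,s]>zb-15)&(abs(B[v,s])<rad+4)
        if ok.sum()>5:
            b=B[v,s][ok]; bc=(b.min()+b.max())/2; a=A[v,s][ok]; print('rod v',v,'z %.0f a %.1f b %.1f'%(np.median(Z[v,s][ok]),a.max()-rad,bc))
    print('TCP ab',(pose()[0]['ee_pos'][:2]-[547.8,-188.5])@np.c_[E0,N0])
meas(sys.argv[1],float(sys.argv[2]))
E
python3 meas.py w7 10.5
```

```text
t 9.92 pos [ 576.8 -219.2  165.7] yaw 43.3 F [-0.  -0.4 -1.1] w 20.7 -> xyz [ 156.9  557.2 -270.3] turn None tilt [-1.    -0.013  0.006]
hole [258.  19.] 1907 a 89.3 b 1.6 r 19.0
hole [257.  80.] 1586 a 44.2 b 1.5 r 16.5
hole [257. 140.] 976 a -1.0 b 1.4 r 14.1
hole [256. 189.] 226 a -46.5 b 1.5 r 11.6
rod v 195 z 101 a -42.5 b 1.6
rod v 210 z 131 a -42.4 b 0.9
rod v 225 z 154 a -42.4 b 1.3
rod v 240 z 174 a -40.8 b -0.1
rod v 255 z 190 a -40.7 b 0.6
TCP ab [-42.24578254   0.38076043]
```

Call:
{"name": "send_rows", "arguments": {"rows": [[0,-3.5,0,0],[0,0,0,0],[7,0,0,0],[7,0,0,0],[6,0,0,0],[0,0,0,0],[0,0,0,0]]}}

```text
t: 10.55
ee_pos: [579.2, -221.5, 143.3]
orientation: [-0.598, 1.479, 0.583]
ft_force: [-0.3, -0.1, -0.7]
width: 20.7
```

```bash
python3 meas.py w8 10.5
```

```text
t 10.55 pos [ 579.2 -221.5  143.3] yaw 43.3 F [-0.3 -0.1 -0.7] w 20.7 -> xyz [ 134.9  560.3 -270. ] turn None tilt [-1.    -0.013  0.005]
hole [258.  14.] 1545 a 88.2 b 1.5 r 18.8
hole [257.  75.] 1908 a 44.1 b 1.5 r 16.5
hole [257. 141.] 1162 a -1.0 b 1.4 r 14.1
hole [255. 192.] 148 a -46.3 b 1.5 r 11.4
rod v 195 z 79 a -46.1 b 1.8
rod v 210 z 108 a -45.5 b 1.2
rod v 225 z 132 a -45.7 b 1.5
rod v 240 z 152 a -44.3 b 0.0
rod v 255 z 167 a -44.0 b 0.7
TCP ab [-45.33010476   0.47610826]
```

Call:
{"name": "send_rows", "arguments": {"rows": [[5,-0.3,0,0],[5,0,0,0],[5,0,0,0],[5,0,0,0],[0,0,0,0]]}}

```text
t: 11.02
ee_pos: [579.7, -221.8, 121.5]
orientation: [-0.599, 1.479, 0.583]
ft_force: [-0.6, -0.9, -2.7]
width: 20.8
```

Call:
{"name": "send_rows", "arguments": {"rows": [[6,0,0,0],[6,0,0,0],[6,0,0,0],[6,0,0,0],[4,0,0,0],[0,0,0,0]]}}

```text
t: 11.52
ee_pos: [579.9, -222.0, 90.0]
orientation: [-0.598, 1.479, 0.583]
ft_force: [-0.5, 0.3, -0.8]
width: 20.0
```

Call:
{"name": "send_rows", "arguments": {"rows": [[3,0,0,0],[2,0,0,0],[0,0,0,0]]}}

```text
t: 11.77
ee_pos: [580.0, -222.0, 84.2]
orientation: [-0.598, 1.479, 0.583]
ft_force: [-0.3, -0.1, -1.0]
width: 20.4
```

Call:
{"name": "send_rows", "arguments": {"rows": [[1.5,0,0,0],[0,0,0,0]]}}

```text
t: 11.93
ee_pos: [580.9, -222.4, 83.7]
orientation: [-0.599, 1.478, 0.582]
ft_force: [0.6, 0.1, -1.9]
width: 20.2
```

Call:
{"name": "send_rows", "arguments": {"rows": [[0,0,0,0],[0,0,0,0],[0,0,0,0],[0,0,0,0]], "fingers": 0.7}}

```text
t: 12.27
ee_pos: [581.9, -222.7, 84.8]
orientation: [-0.6, 1.476, 0.58]
ft_force: [-0.1, 0.8, 0.6]
width: 43.8
```

```bash
python3 - <<'E'
from h import *
to(530,-100,230,42.8)
grab('wrist','w9')
E
```

```text
t 12.27 pos [ 581.9 -222.7   84.8] yaw 43.3 F [-0.1  0.8  0.6] w 43.8 -> xyz [-146.8  122.5   47.5] turn 0.009 tilt [-1.    -0.016  0.007]
```

View pics/w9.png

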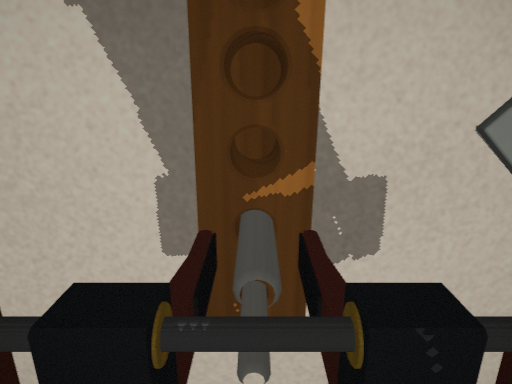

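Call:
{"name": "send_rows", "arguments": {"rows": [[-12,0,0,0],[-16,0,0,0],[-16,0,0,0],[-16,0,0,0],[-16,0,0,0],[-16,0,0,0],[-12,0,0,0],[-6,0,0,0],[0,0,0,0]]}}

```text
t: 13.07
ee_pos: [579.7, -221.8, 205.6]
orientation: [-0.601, 1.476, 0.58]
ft_force: [1.4, -0.1, -0.8]
width: 61.0
```

Call:
{"name": "send_rows", "arguments": {"rows": [[0,15,5,0],[0,24,8,0],[0,24,8,0],[0,24,8,0],[0,24,8,0],[0,24,8,0],[0,24,8,0],[0,24,8,0],[0,15,5,0],[0,0,0,0]]}}

```text
t: 13.9
ee_pos: [477.3, -19.4, 196.0]
orientation: [-0.593, 1.487, 0.584]
ft_force: [-0.6, -0.2, -0.3]
width: 61.7
```

```bash
python3 - <<'E'
from h import *
to(600,175,205,42.8)
E
```

```text
t 13.90 pos [477.3 -19.4 196. ] yaw 43.1 F [-0.6 -0.2 -0.3] w 61.7 -> xyz [ -9.3  57.9 222.4] turn 0.006 tilt [-1.    -0.006  0.   ]
```

Call:
{"name": "send_rows", "arguments": {"rows": [[-3,4,14,0],[-2,6,24,0],[-2,6,24,0],[-2,6,24,0],[-2,6,24,0],[0,6,24,0],[0,6,24,0],[0,6,20,0],[0,4,12,0],[0,0,0,0]]}}

```text
t: 14.73
ee_pos: [579.4, 153.9, 199.9]
orientation: [-0.593, 1.498, 0.587]
ft_force: [-0.3, 0.0, -0.1]
width: 61.4
```

```bash
cat > tray.py <<'E'
import sys
from h import *
to(612,182,88,42.8)
d=grab('wrist',sys.argv[1]); W=world(d); Z=W[...,2]
m=(Z>118)&(Z<132)&(W[...,1]>80); k,l,s,cc=cv2.connectedComponentsWithStats(m.astype(np.uint8))
o,M=pose()
for i in range(1,k):
    if s[i,4]>60:
        v,u=np.nonzero(l==i); p=ray(d,np.c_[u,v],125)[:,:2]; (x,y),r=cv2.minEnclosingCircle(p.astype(np.float32))
        dd=M.T@(np.array([x,y,88])-o['ee_pos']); print(cc[i].round(),s[i,4],'xy %.1f %.1f r %.1f'%(x,y,r),'tool delta',dd.round(1))
E
python3 tray.py w10
```

```text
t 14.73 pos [579.4 153.9 199.9] yaw 43.2 F [-0.3  0.  -0.1] w 61.4 -> xyz [111.5  -1.9  44.1] turn 0.007 tilt [-1.     0.    -0.009]
[229.  78.] 647 xy 505.0 204.8 r 17.7 tool delta [111.9  88.1 -16.9]
[371.  91.] 975 xy 580.3 265.0 r 11.8 tool delta [110.9  80.5  79.1]
[314. 200.] 465 xy 612.1 183.0 r 16.0 tool delta [111.2  -1.   46.2]
```

View pics/w10.png

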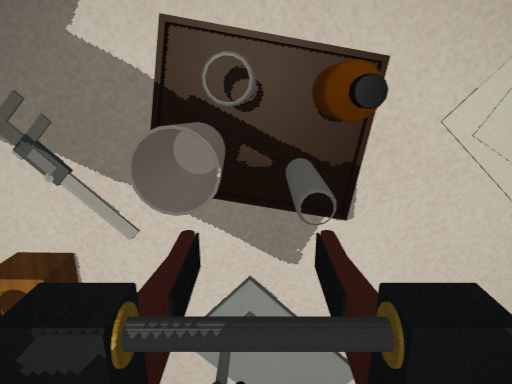

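The tray rods are confirmed: r≈17.7 at (505,205) is the 36, and r≈16 at (612,183) is the 31. The cup and bottle are clear of the finger paths.

Call:
{"name": "send_rows", "arguments": {"rows": [[0,0,12,0],[0,0,14,0],[0,-1,12,0],[0,0,5,0],[0,0,0,0],[10,0,0,0],[12,0,0,0],[12,0,0,0],[10,0,0,0],[0,0,0,0]]}}

```text
t: 15.62
ee_pos: [607.4, 175.3, 149.1]
orientation: [-0.59, 1.507, 0.583]
ft_force: [-0.4, 0.8, -0.4]
width: 61.2
```

```bash
python3 tray.py w11
```

```text
t 15.62 pos [607.4 175.3 149.1] yaw 42.9 F [-0.4  0.8 -0.4] w 61.2 -> xyz [61.   1.6  8.9] turn 0.001 tilt [-1.     0.002 -0.017]
[161.  70.] 1114 xy 505.8 205.4 r 18.1 tool delta [ 62.9  91.1 -53.2]
[335.  84.] 1570 xy 580.8 265.3 r 11.7 tool delta [61.3 84.  42.4]
[272. 220.] 701 xy 612.8 183.8 r 15.8 tool delta [61.6  2.6 10.5]
```

View pics/w11.png

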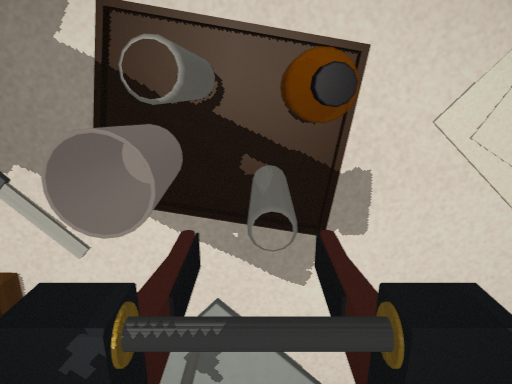

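Call:
{"name": "send_rows", "arguments": {"rows": [[0,1,5,0],[0,1,4,0],[0,0,0,0],[8,0,0,0],[8,0,0,0],[8,0,0,0],[8,0,0,0],[8,0,0,0],[0,0,0,0],[0,0,0,0]]}}

```text
t: 16.5
ee_pos: [613.3, 183.7, 105.7]
orientation: [-0.59, 1.506, 0.583]
ft_force: [0.5, -0.6, 0.1]
width: 61.4
```

```bash
python3 tray.py w12
```

```text
t 16.50 pos [613.3 183.7 105.7] yaw 42.9 F [ 0.5 -0.6  0.1] w 61.4 -> xyz [17.7 -0.5 -1.8] turn 0.001 tilt [-1.     0.002 -0.016]
[112.  68.] 1911 xy 506.3 205.8 r 18.3 tool delta [ 18.8  88.8 -62.9]
[332.  87.] 2588 xy 580.8 265.3 r 11.6 tool delta [17.2 81.8 32.2]
[255. 253.] 1072 xy 612.2 184.4 r 16.0 tool delta [17.6  1.1  0.2]
[188. 256.] 494 xy 588.8 161.5 r 14.4 tool delta [ 18.1   0.2 -32.5]
[328. 257.] 505 xy 638.4 208.0 r 14.0 tool delta [17.   0.5 35.4]
```

View pics/w12.png

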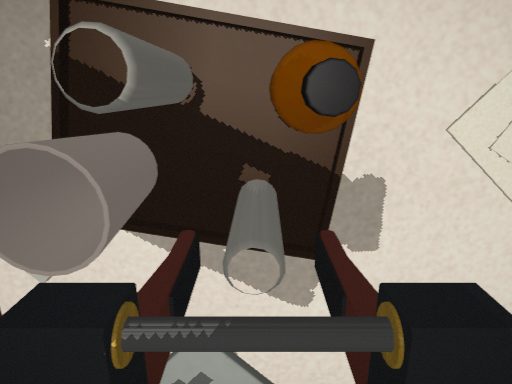

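Call:
{"name": "send_rows", "arguments": {"rows": [[6,0,-0.5,0],[6,0,-0.5,0],[5,0,0,0],[0,0,0,0],[0,0,0,0]]}}

```text
t: 16.97
ee_pos: [612.5, 182.8, 87.6]
orientation: [-0.59, 1.505, 0.583]
ft_force: [-0.6, 0.6, 0.5]
width: 61.3
```

Call:
{"name": "send_rows", "arguments": {"rows": [[0,0,0,0],[0,0,0,0],[0,0,0,0],[0,0,0,0],[0,0,0,0],[0,0,0,0],[0,0,0,0],[0,0,0,0]], "fingers": 0}}

```text
t: 17.63
ee_pos: [613.0, 182.9, 88.3]
orientation: [-0.59, 1.504, 0.583]
ft_force: [0.1, -0.5, -0.7]
width: 30.5
```

```bash
python3 tray.py w13
```

```text
t 17.63 pos [613.  182.9  88.3] yaw 42.9 F [ 0.1 -0.5 -0.7] w 30.5 -> xyz [ 0.3 -0.  -1.4] turn 0.001 tilt [-1.     0.001 -0.014]
[96. 64.] 2458 xy 506.5 206.1 r 18.3 tool delta [  1.2  89.5 -62.3]
[344.  85.] 3357 xy 580.6 265.0 r 11.6 tool delta [-0.1 82.2 32.1]
[258. 271.] 2457 xy 609.2 189.2 r 27.6 tool delta [0.2 7.2 1.5]
```

View pics/w13.png

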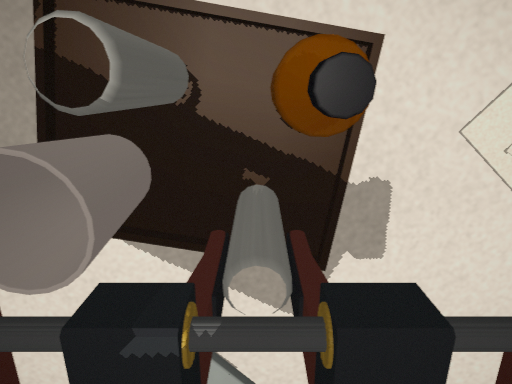

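Call:
{"name": "send_rows", "arguments": {"rows": [[-5,0,0,0],[-8,0,0,0],[-14,0,0,0],[-18,0,0,0],[-18,0,0,0],[-18,0,0,0],[-18,0,0,0],[-14,0,0,0],[-5,0,0,0],[0,0,0,0]]}}

```text
t: 18.52
ee_pos: [612.2, 183.4, 214.2]
orientation: [-0.59, 1.509, 0.583]
ft_force: [1.2, 0.1, -1.5]
width: 30.3
```

```bash
python3 - <<'E'
from h import *
to(480,0,215,42.8)
to(516.5,-154.8,215,42.8)
E
```

```text
t 18.52 pos [612.2 183.4 214.2] yaw 42.9 F [ 1.2  0.1 -1.5] w 30.3 -> xyz [   3.1  -44.5 -221.7] turn 0.001 tilt [-1.     0.003 -0.018]
t 18.52 pos [612.2 183.4 214.2] yaw 42.9 F [ 1.2  0.1 -1.5] w 30.3 -> xyz [   4.1 -182.8 -300.2] turn 0.001 tilt [-1.     0.003 -0.018]
```

Call:
{"name": "send_rows", "arguments": {"rows": [[-1,-2,-10,0],[-1,-4,-22,0],[-1,-4,-22,0],[-1,-4,-22,0],[-1,-4,-22,0],[-1,-4,-22,0],[-1,-4,-22,0],[-1,-4,-22,0],[-1,-4,-22,0],[0,-4,-15,0]]}}

```text
t: 19.35
ee_pos: [475.8, 10.3, 218.4]
orientation: [-0.592, 1.523, 0.591]
ft_force: [0.5, -0.4, -2.4]
width: 29.8
```

```bash
python3 - <<'E'
from h import *
to(480,0,215,42.8)
to(516.5,-154.8,180,42.8)
E
```

```text
t 19.35 pos [475.8  10.3 218.4] yaw 43.1 F [ 0.5 -0.4 -2.4] w 29.8 -> xyz [  3.4 -10.4  -3.9] turn 0.006 tilt [-0.999  0.012 -0.031]
t 19.35 pos [475.8  10.3 218.4] yaw 43.1 F [ 0.5 -0.4 -2.4] w 29.8 -> xyz [  39.2 -148.8  -82. ] turn 0.006 tilt [-0.999  0.012 -0.031]
```

Call:
{"name": "send_rows", "arguments": {"rows": [[0,-10,-5,0],[0,-18,-10,0],[0,-18,-10,0],[0,-18,-10,0],[0,-18,-10,0],[0,-18,-10,0],[0,-18,-10,0],[0,-14,-8,0],[0,0,0,0],[0,0,0,0]]}}

```text
t: 20.18
ee_pos: [508.4, -148.6, 212.0]
orientation: [-0.586, 1.534, 0.594]
ft_force: [0.2, 0.3, -2.4]
width: 30.6
```

```bash
python3 meas.py w14 15.5; python3 -c "
from h import *
to(516.5,-154.8,180,42.8)"
```

```text
t 20.18 pos [ 508.4 -148.6  212. ] yaw 43.0 F [ 0.2  0.3 -2.4] w 30.6 -> xyz [ 231.6  450.7 -262.1] turn None tilt [-0.999  0.021 -0.039]
hole [266. 145.] 1277 a 90.9 b 1.8 r 19.0
hole [270. 185.] 337 a 45.6 b 1.9 r 16.3
rod v 195 z 157 a 56.2 b -3.5
rod v 210 z 186 a 55.4 b -2.8
rod v 225 z 210 a 55.3 b -1.9
rod v 240 z 228 a 54.8 b -0.6
rod v 255 z 243 a 54.6 b -0.1
TCP ab [56.20473565 -1.67286697]
t 20.23 pos [ 508.3 -148.4  212. ] yaw 43.0 F [ 0.2 -0.  -2.3] w 30.7 -> xyz [ 31.7 -10.9   2.9] turn 0.004 tilt [-0.999  0.02  -0.039]
```

View pics/w14.png

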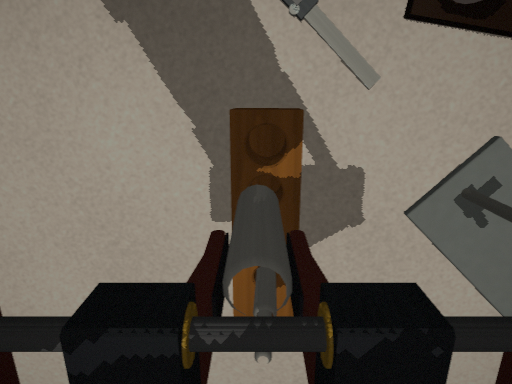

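Call:
{"name": "send_rows", "arguments": {"rows": [[20,0,0,0],[20,0,0,0],[0,0,0,0]]}}

```text
t: 20.48
ee_pos: [507.0, -147.2, 171.3]
orientation: [-0.588, 1.532, 0.595]
ft_force: [-0.3, 0.8, -2.3]
width: 30.3
```

```bash
python3 -c "
from h import *
to(516.5,-154.8,180,42.8);q=ctrl.get_obs()['qpos'];print(q[1]+q[2]+q[4]-np.pi)"
```

```text
t 20.48 pos [ 507.  -147.2  171.3] yaw 43.1 F [-0.3  0.8 -2.3] w 30.3 -> xyz [ -9.  -11.9   1.4] turn 0.005 tilt [-0.999  0.019 -0.038]
0.03581212383818588
```

Call:
{"name": "send_rows", "arguments": {"rows": [[0,0,0,0],[0,0,0,0],[0,0,0,0]]}}

```text
t: 20.73
ee_pos: [506.7, -145.2, 171.9]
orientation: [-0.589, 1.533, 0.598]
ft_force: [0.7, -0.5, -2.6]
width: 30.2
```

```bash
python3 -c "
from h import *
to(516.5,-154.8,180,42.8);q=ctrl.get_obs()['qpos'];print(q[1]+q[2]+q[4]-np.pi)"
```

```text
t 20.73 pos [ 506.7 -145.2  171.9] yaw 43.2 F [ 0.7 -0.5 -2.6] w 30.2 -> xyz [ -8.4 -13.5   0.3] turn 0.007 tilt [-0.999  0.021 -0.038]
0.03772227580779175
```

Call:
{"name": "send_rows", "arguments": {"rows": [[0,-8,4,0],[0,-6,2,0],[0,0,0,0]]}}

```text
t: 20.98
ee_pos: [523.4, -151.5, 173.9]
orientation: [-0.591, 1.529, 0.596]
ft_force: [0.5, 0.4, -1.9]
width: 30.2
```

```bash
python3 meas.py w15 15.5
```

```text
t 20.98 pos [ 523.4 -151.5  173.9] yaw 43.3 F [ 0.5  0.4 -1.9] w 30.2 -> xyz [ 192.   465.9 -270.7] turn None tilt [-0.999  0.017 -0.036]
hole [255. 135.] 1678 a 90.8 b 1.9 r 19.0
hole [252. 181.] 510 a 45.9 b 1.7 r 16.3
rod v 195 z 119 a 43.8 b 5.7
rod v 210 z 149 a 43.1 b 5.6
rod v 225 z 172 a 42.9 b 5.9
rod v 240 z 191 a 42.5 b 5.9
rod v 255 z 206 a 42.3 b 6.4
TCP ab [43.95283541  7.11624352]
```

View pics/w15.png

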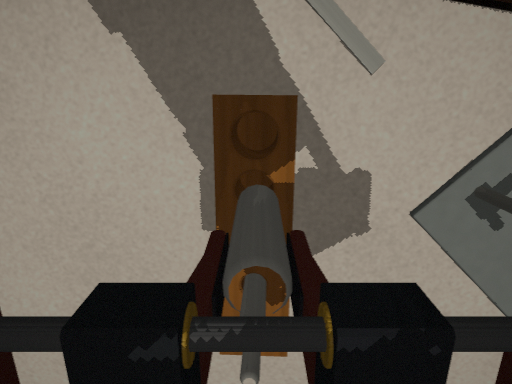

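```bash
sed -i 's/abs(B\[v,s\])<rad+4/abs(B[v,s])<rad+14/; s/slice(225,290)/slice(222,294)/' meas.py; python3 - <<'E'
from h import *
d=np.load('pics/w15.npz'); A,B,Z=along(d)
for v in range(186,262,6):
    s=slice(222,294); ok=(Z[v,s]>100)
    if ok.sum()>5:
        b=B[v,s][ok]; print(v,'z %.0f a %.1f b %.1f..%.1f c %.1f'%(np.median(Z[v,s][ok]),A[v,s][ok].max()-15.5,b.min(),b.max(),(b.min()+b.max())/2))
E
```

```text
192 z 113 a 43.8 b -4.8..17.2 c 6.2
198 z 126 a 43.5 b -7.8..19.3 c 5.8
204 z 137 a 43.1 b -8.8..20.7 c 5.9
210 z 149 a 43.1 b -8.3..21.0 c 6.3
216 z 158 a 42.9 b -7.7..21.3 c 6.8
222 z 168 a 42.8 b -7.2..21.6 c 7.2
228 z 176 a 42.7 b -6.7..22.0 c 7.6
234 z 181 a 42.4 b -9.6..26.5 c 8.4
240 z 188 a 42.5 b -8.4..25.9 c 8.7
246 z 195 a 42.4 b -7.7..25.6 c 8.9
252 z 201 a 42.4 b -7.3..25.5 c 9.1
258 z 208 a 41.4 b -6.7..25.0 c 9.2
```

Call:
{"name": "send_rows", "arguments": {"rows": [[0,1.5,-1,0],[9,0,0,0],[9,0,0,0],[0,0,0,0]]}}

```text
t: 21.37
ee_pos: [520.8, -151.5, 155.1]
orientation: [-0.591, 1.528, 0.595]
ft_force: [-0.2, -0.2, -2.4]
width: 30.0
```

```bash
python3 meas.py w16 15.5; python3 - <<'E'
from h import *
d=np.load('pics/w16.npz'); A,B,Z=along(d)
for v in range(186,262,6):
    s=slice(222,294); ok=(Z[v,s]>75)
    if ok.sum()>5:
        b=B[v,s][ok]; print(v,'z %.0f a %.1f b %.1f..%.1f c %.1f'%(np.median(Z[v,s][ok]),A[v,s][ok].max()-15.5,b.min(),b.max(),(b.min()+b.max())/2))
E
```

```text
t 21.37 pos [ 520.8 -151.5  155.1] yaw 43.2 F [-0.2 -0.2 -2.4] w 30.0 -> xyz [ 172.4  464.4 -269.8] turn None tilt [-0.999  0.016 -0.035]
hole [256. 140.] 1906 a 90.9 b 1.8 r 19.0
hole [251. 186.] 274 a 46.0 b 1.5 r 16.3
rod v 195 z 100 a 45.5 b 4.5
rod v 210 z 130 a 44.8 b 4.5
rod v 225 z 153 a 44.7 b 5.4
rod v 240 z 169 a 44.3 b 6.8
rod v 255 z 185 a 44.2 b 7.3
TCP ab [45.32100706  5.44621116]
186 z 81 a 45.6 b -1.7..10.1 c 4.2
192 z 94 a 45.2 b -7.7..16.1 c 4.2
198 z 106 a 45.1 b -9.6..18.4 c 4.4
204 z 118 a 45.1 b -10.6..18.8 c 4.1
210 z 130 a 44.8 b -10.0..19.1 c 4.5
216 z 139 a 44.7 b -9.6..19.4 c 4.9
222 z 149 a 44.8 b -9.0..19.8 c 5.4
228 z 157 a 44.4 b -8.6..20.0 c 5.7
234 z 162 a 44.4 b -11.4..24.6 c 6.6
240 z 169 a 44.3 b -10.5..24.1 c 6.8
246 z 175 a 44.3 b -9.6..23.7 c 7.0
252 z 182 a 44.3 b -9.2..23.5 c 7.2
258 z 188 a 43.2 b -8.2..23.2 c 7.5
```

Call:
{"name": "send_rows", "arguments": {"rows": [[6,0,0,0],[6,0,0,0],[6,0,0,0],[6,0,0,0],[0,0,0,0]]}}

```text
t: 21.83
ee_pos: [519.7, -152.6, 129.0]
orientation: [-0.593, 1.529, 0.595]
ft_force: [-0.2, -0.8, -2.7]
width: 30.6
```

```bash
python3 -c "
from h import *
to(516.5,-154.8,88,42.8)"
```

```text
t 21.83 pos [ 519.7 -152.6  129. ] yaw 43.3 F [-0.2 -0.8 -2.7] w 30.6 -> xyz [41.1 -0.1 -2.3] turn 0.008 tilt [-0.999  0.016 -0.037]
```

Call:
{"name": "send_rows", "arguments": {"rows": [[6,0,0,0],[6,0,0,0],[6,0,0,0],[0,0,0,0]]}}

```text
t: 22.17
ee_pos: [519.0, -152.9, 108.8]
orientation: [-0.592, 1.529, 0.595]
ft_force: [-0.6, -0.8, -2.8]
width: 30.0
```

```bash
python3 -c "
from h import *
to(516.5,-154.8,88,42.8)"
```

```text
t 22.17 pos [ 519.  -152.9  108.8] yaw 43.3 F [-0.6 -0.8 -2.8] w 30.0 -> xyz [20.9  0.  -2.4] turn 0.008 tilt [-0.999  0.016 -0.036]
```

Call:
{"name": "send_rows", "arguments": {"rows": [[5,0,0,0],[5,0,0,0],[4,0,0,0],[0,0,0,0]]}}

```text
t: 22.5
ee_pos: [518.6, -153.1, 93.2]
orientation: [-0.592, 1.529, 0.595]
ft_force: [-0.7, -0.6, -2.7]
width: 30.0
```

```bash
python3 -c "
from h import *
to(516.5,-154.8,88,42.8)"
```

```text
t 22.50 pos [ 518.6 -153.1   93.2] yaw 43.3 F [-0.7 -0.6 -2.7] w 30.0 -> xyz [ 5.3  0.1 -2.5] turn 0.008 tilt [-0.999  0.016 -0.036]
```

Going in without contact force. About 5 mm remains.

Call:
{"name": "send_rows", "arguments": {"rows": [[3,0,0,0],[1.5,0,0,0],[0,0,0,0]]}}

```text
t: 22.75
ee_pos: [518.6, -153.2, 88.4]
orientation: [-0.592, 1.529, 0.594]
ft_force: [-0.3, -0.7, 0.0]
width: 30.2
```

```bash
python3 -c "
from h import *
to(516.5,-154.8,88,42.8)"
```

```text
t 22.75 pos [ 518.6 -153.2   88.4] yaw 43.3 F [-0.3 -0.7  0. ] w 30.2 -> xyz [ 0.5  0.3 -2.6] turn 0.008 tilt [-0.999  0.016 -0.036]
```

Call:
{"name": "send_rows", "arguments": {"rows": [[0,0,0,0],[0,0,0,0],[0,0,0,0],[0,0,0,0],[0,0,0,0]], "fingers": 0.75}}

```text
t: 23.17
ee_pos: [519.8, -153.0, 89.5]
orientation: [-0.593, 1.526, 0.593]
ft_force: [-0.3, 0.1, 1.5]
width: 60.1
```

```bash
python3 - <<'E'
from h import *
to(516.5,-154.8,200,42.8)
grab('wrist','w17')
E
```

```text
t 23.17 pos [ 519.8 -153.    89.5] yaw 43.2 F [-0.3  0.1  1.5] w 60.1 -> xyz [-110.3    2.5   -7.4] turn 0.008 tilt [-0.999  0.014 -0.034]
```

View pics/w17.png

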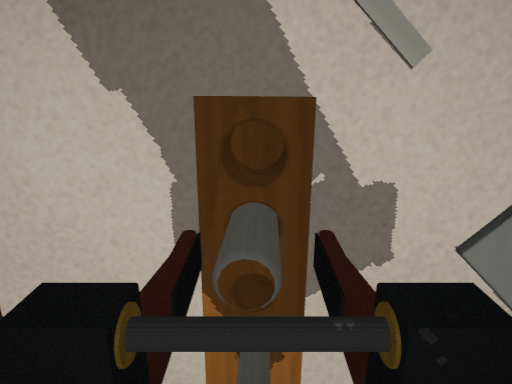

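Call:
{"name": "send_rows", "arguments": {"rows": [[-12,0,0,0],[-16,0,0,0],[-18,0,0,0],[-18,0,0,0],[-18,0,0,0],[-18,0,0,0],[-12,0,0,0],[0,0,0,0]]}}

```text
t: 23.88
ee_pos: [523.5, -151.1, 211.5]
orientation: [-0.592, 1.526, 0.594]
ft_force: [0.6, 0.8, 1.0]
width: 66.0
```

Call:
{"name": "send_rows", "arguments": {"rows": [[0,12,10,0],[0,22,18,0],[0,22,18,0],[0,22,18,0],[0,22,18,0],[0,22,18,0],[0,22,18,0],[0,22,18,0],[0,22,18,0],[0,22,18,0]]}}

```text
t: 24.72
ee_pos: [504.0, 125.6, 209.7]
orientation: [-0.588, 1.526, 0.583]
ft_force: [0.3, -0.3, 0.4]
width: 66.0
```

```bash
python3 - <<'E'
from h import *
to(503,204,205,42.8)
E
```

```text
t 24.72 pos [504.  125.6 209.7] yaw 42.7 F [ 0.3 -0.3  0.4] w 66.0 -> xyz [ 3.5 58.3 52.6] turn -0.002 tilt [-0.999  0.01  -0.033]
```

Call:
{"name": "send_rows", "arguments": {"rows": [[0,20,16,0],[0,14,12,0],[0,8,8,0],[0,0,0,0],[0,0,0,0]]}}

```text
t: 25.13
ee_pos: [499.4, 188.1, 207.8]
orientation: [-0.592, 1.526, 0.589]
ft_force: [0.6, 0.1, -1.1]
width: 65.5
```

```bash
python3 tray.py w18
```

```text
t 25.13 pos [499.4 188.1 207.8] yaw 43.1 F [ 0.6  0.1 -1.1] w 65.5 -> xyz [116.1 -82.6  82.1] turn 0.005 tilt [-0.999  0.011 -0.034]
[279. 184.] 513 xy 503.7 205.6 r 18.1 tool delta [119.4   8.8  19.3]
[406. 199.] 738 xy 578.6 266.0 r 12.2 tool delta [116.    1.9 115.2]
```

View pics/w18.png

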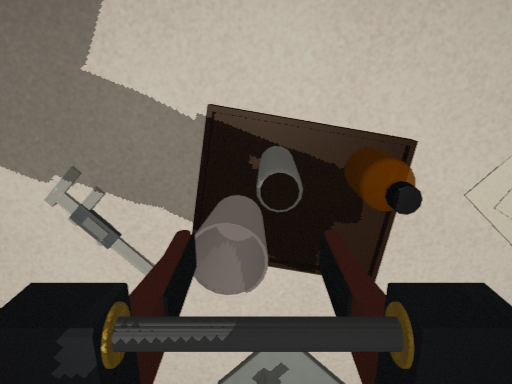

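Call:
{"name": "send_rows", "arguments": {"rows": [[0,3,7,0],[0,3,7,0],[0,2,4,0],[0,0,0,0],[10,0,0,0],[12,0,0,0],[12,0,0,0],[12,0,0,0],[0,0,0,0]]}}

```text
t: 25.93
ee_pos: [507.8, 202.3, 158.0]
orientation: [-0.587, 1.526, 0.583]
ft_force: [-1.2, -0.3, -0.9]
width: 65.9
```

```bash
python3 tray.py w19
```

```text
t 25.93 pos [507.8 202.3 158. ] yaw 42.7 F [-1.2 -0.3 -0.9] w 65.9 -> xyz [ 67.  -86.2  65.1] turn -0.002 tilt [-0.999  0.01  -0.033]
[257. 209.] 746 xy 503.4 205.9 r 18.3 tool delta [71.   5.2  1. ]
[411. 228.] 1071 xy 578.0 266.0 r 12.4 tool delta [67.8 -1.3 96.6]
```

View pics/w19.png

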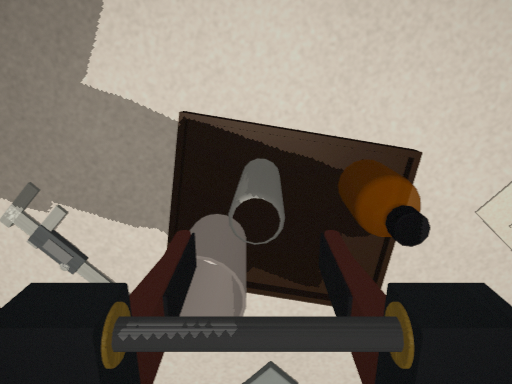

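Call:
{"name": "send_rows", "arguments": {"rows": [[0,4,0.5,0],[0,0,0,0],[10,0,0,0],[10,0,0,0],[10,0,0,0],[8,0,0,0],[0,0,0,0]]}}

```text
t: 26.57
ee_pos: [505.7, 205.8, 119.1]
orientation: [-0.587, 1.522, 0.583]
ft_force: [-0.2, -0.8, -0.6]
width: 65.9
```

```bash
python3 tray.py w20
```

```text
t 26.57 pos [505.7 205.8 119.1] yaw 42.7 F [-0.2 -0.8 -0.6] w 65.9 -> xyz [ 28.5 -89.8  62.9] turn -0.002 tilt [-1.     0.008 -0.029]
[254. 238.] 1072 xy 503.2 206.7 r 18.4 tool delta [31.6  2.2 -0.5]
[189. 245.] 342 xy 479.9 181.8 r 13.3 tool delta [ 32.6  -0.3 -34.5]
[327. 246.] 399 xy 533.2 231.5 r 13.8 tool delta [30.5  0.1 38.4]
[438. 263.] 1509 xy 577.1 266.6 r 12.4 tool delta [28.9 -3.8 94.4]
```

View pics/w20.png

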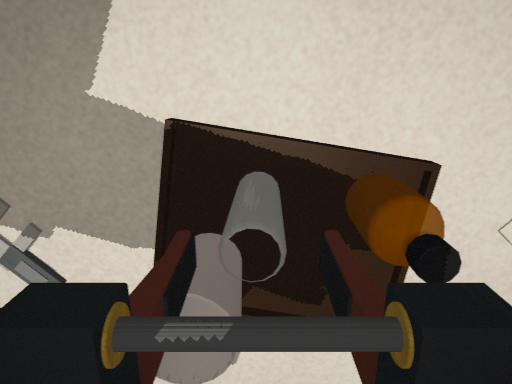

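Call:
{"name": "send_rows", "arguments": {"rows": [[8,1,0,0],[8,0.5,0,0],[8,0,0,0],[5,0,0,0],[0,0,0,0]]}}

```text
t: 27.03
ee_pos: [504.3, 206.7, 87.7]
orientation: [-0.587, 1.521, 0.582]
ft_force: [0.4, 0.1, 0.3]
width: 65.6
```

```bash
python3 tray.py w21
```

```text
t 27.03 pos [504.3 206.7  87.7] yaw 42.7 F [0.4 0.1 0.3] w 65.6 -> xyz [ -2.8 -91.2  62.4] turn -0.002 tilt [-1.     0.008 -0.028]
[252. 268.] 1542 xy 502.7 207.1 r 18.3 tool delta [ 0.1  1.4 -1.1]
[173. 275.] 752 xy 478.7 183.3 r 15.0 tool delta [  1.1   0.2 -34.8]
[343. 277.] 806 xy 531.6 233.2 r 14.3 tool delta [-1.   1.  37.9]
[480. 282.] 238 xy 572.5 272.0 r 10.3 tool delta [-2.6  1.8 94.2]
```

View pics/w21.png

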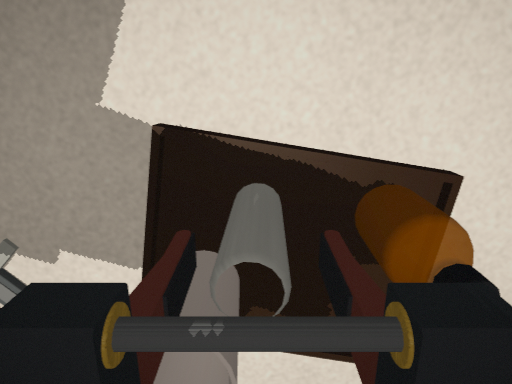

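Call:
{"name": "send_rows", "arguments": {"rows": [[0,0,-1,0],[0,0,0,0],[0,0,0,0],[0,0,0,0],[0,0,0,0],[0,0,0,0],[0,0,0,0]], "fingers": 0}}

```text
t: 27.67
ee_pos: [504.2, 206.2, 89.1]
orientation: [-0.587, 1.519, 0.582]
ft_force: [1.0, -0.2, -2.5]
width: 35.1
```

```bash
python3 tray.py w22|head -1
```

```text
t 27.67 pos [504.2 206.2  89.1] yaw 42.7 F [ 1.  -0.2 -2.5] w 35.1 -> xyz [ -1.3 -90.8  62.9] turn -0.003 tilt [-1.     0.007 -0.027]
```

View pics/w22.png

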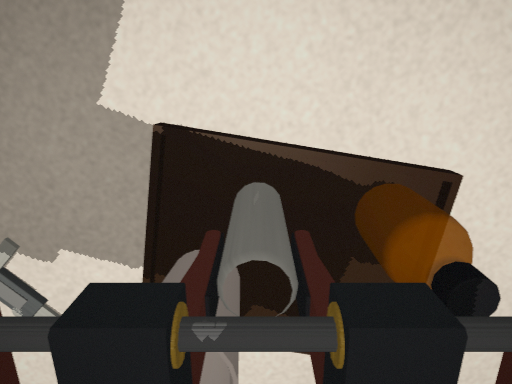

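Call:
{"name": "send_rows", "arguments": {"rows": [[-5,0,0,0],[-10,0,0,0],[-16,0,0,0],[-18,0,0,0],[-18,0,0,0],[-18,0,0,0],[-18,0,0,0],[-12,0,0,0],[-4,0,0,0]]}}

```text
t: 28.47
ee_pos: [504.9, 206.9, 216.1]
orientation: [-0.587, 1.525, 0.583]
ft_force: [0.5, 1.0, -2.0]
width: 35.1
```

```bash
python3 - <<'E'
from h import *
to(485.2,-121.1,205,42.8)
E
```

```text
t 28.47 pos [504.9 206.9 216.1] yaw 42.7 F [ 0.5  1.  -2. ] w 35.1 -> xyz [  16.5 -228.  -236.3] turn -0.002 tilt [-0.999  0.01  -0.032]
```

Call:
{"name": "send_rows", "arguments": {"rows": [[-2,-10,-10,0],[-1,-20,-20,0],[0,-20,-20,0],[0,-20,-20,0],[0,-20,-20,0],[0,-20,-20,0],[0,-20,-20,0],[0,-20,-20,0],[0,-20,-20,0],[0,-14,-14,0]]}}

```text
t: 29.3
ee_pos: [488.9, -65.2, 222.8]
orientation: [-0.593, 1.526, 0.591]
ft_force: [0.3, 0.1, -2.0]
width: 35.0
```

```bash
python3 - <<'E'
from h import *
to(485.2,-121.1,205,42.8)
E
```

```text
t 29.30 pos [488.9 -65.2 222.8] yaw 43.2 F [ 0.3  0.1 -2. ] w 35.0 -> xyz [ 18.8 -38.4 -40.3] turn 0.006 tilt [-0.999  0.012 -0.034]
```

Call:
{"name": "send_rows", "arguments": {"rows": [[8,-12,-12,0],[12,-10,-10,0],[12,-4,-4,0],[6,0,0,0],[0,0,0,0]]}}

```text
t: 29.72
ee_pos: [481.6, -111.5, 183.1]
orientation: [-0.587, 1.531, 0.586]
ft_force: [-0.2, 0.0, -2.8]
width: 35.3
```

```bash
cat > m2.py <<'E'
import sys
from h import *
rad=float(sys.argv[2]); off=float(sys.argv[3])
o,M=pose(); to(485.2,-121.1,89,42.8)
d=grab('wrist',sys.argv[1]); A,B,Z=along(d)
lowm=(Z<54)&(abs(A)<118)&(abs(B)<25)
k,l,s,cc=cv2.connectedComponentsWithStats(lowm.astype(np.uint8))
for i in range(1,k):
    if s[i,4]>60:
        v,u=np.nonzero(l==i); p=ray(d,np.c_[u,v],60)[:,:2]; (x,y),r=cv2.minEnclosingCircle(p.astype(np.float32))
        q=np.array([x,y])-[547.8,-188.5]; print('hole',cc[i].round(0),s[i,4],'a %.1f b %.1f r %.1f'%(q@E0,q@N0,r))
m=(abs(Z-60)<4)&(abs(A)<140)&(abs(B)<50); print('block b',np.percentile(B[m],[1,99]).round(1),'a max %.1f'%np.percentile(A[m],99.9))
zb=o['ee_pos'][2]-off; L=[]
for v in range(150,232,4):
    s=slice(215,300); ok=(Z[v,s]>max(zb,64)+6)&(abs(B[v,s])<rad+14)
    if ok.sum()>12:
        b=B[v,s][ok]; 
        if b.max()-b.min()>2*rad-3.5: L.append((np.median(Z[v,s][ok]),A[v,s][ok].max()-rad,(b.min()+b.max())/2))
L=np.array(L); print(L.round(1).tolist())
z=L[:,0]; t=M[2]  # slope from tilt
sa=-M[2,1]; sb=-M[2,2]
a=np.median(L[:,1]-sa*z); b=np.median(L[:,2]-sb*z); print('slopes',np.polyfit(z,L[:,1],1)[0].round(3),np.polyfit(z,L[:,2],1)[0].round(3),'tilt',sa.round(3),sb.round(3))
for h in (zb,60,33): print('axis at z %.0f: a %.1f b %.1f'%(h,a+sa*h,b+sb*h))
E
python3 m2.py w23 18 82.5
```

```text
t 29.72 pos [ 481.6 -111.5  183.1] yaw 42.8 F [-0.2  0.  -2.8] w 35.3 -> xyz [ 94.1 -10.8  -0.3] turn -0.001 tilt [-0.999  0.014 -0.037]
hole [261. 183.] 124 a 98.5 b 2.4 r 17.4
hole [258. 288.] 490 a 0.4 b 1.7 r 13.8
block b [-32.   35.1] a max 123.4
[[147.3, 100.4, 2.2], [156.2, 100.5, 3.6], [162.8, 100.2, 3.0], [169.1, 100.1, 3.3], [175.4, 100.1, 3.4], [181.4, 99.9, 3.7], [186.7, 100.0, 4.0], [191.5, 100.1, 4.7]]
slopes -0.01 0.041 tilt -0.014 0.037
axis at z 101: a 101.1 b 0.7
axis at z 60: a 101.7 b -0.8
axis at z 33: a 102.0 b -1.8
```

View pics/w23.png

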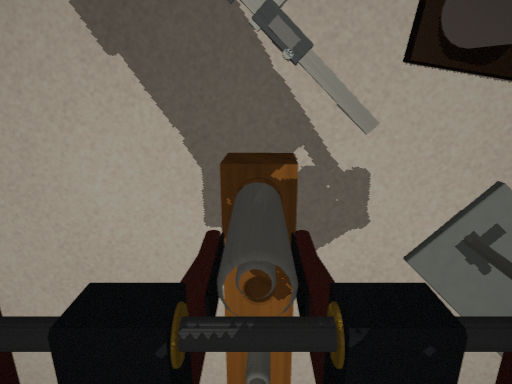

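Call:
{"name": "send_rows", "arguments": {"rows": [[0,-5,1.5,0],[0,-4,1,0],[0,0,0,0],[6,0,0,0],[0,0,0,0]]}}

```text
t: 30.18
ee_pos: [491.7, -115.3, 178.8]
orientation: [-0.591, 1.528, 0.587]
ft_force: [-0.2, -0.1, -2.8]
width: 35.4
```

```bash
python3 m2.py w24 18 82.5; python3 - <<'E'
from h import *
d=grab('scene','s24'); b=cv2.imread('pics/s24.png')[130:322,100:356]
cv2.imwrite('pics/c24.png',cv2.convertScaleAbs(cv2.resize(b,None,fx=3,fy=3,interpolation=cv2.INTER_CUBIC),alpha=1.6))
E
```

```text
t 30.18 pos [ 491.7 -115.3  178.8] yaw 42.9 F [-0.2 -0.1 -2.8] w 35.4 -> xyz [90.1 -0.9 -5.5] turn 0.003 tilt [-0.999  0.011 -0.035]
hole [250. 179.] 581 a 92.4 b 1.8 r 18.7
hole [252. 281.] 507 a 0.1 b 1.5 r 13.8
block b [-31.8  35.1] a max 123.4
[[142.5, 90.9, 7.2], [150.6, 90.5, 8.7], [164.8, 90.5, 8.1], [171.2, 90.5, 8.3], [177.0, 90.5, 8.7], [182.3, 90.4, 8.9], [186.9, 90.4, 9.6]]
slopes -0.01 0.037 tilt -0.011 0.035
axis at z 96: a 91.4 b 5.8
axis at z 60: a 91.8 b 4.5
axis at z 33: a 92.1 b 3.6
```

View pics/c24.png

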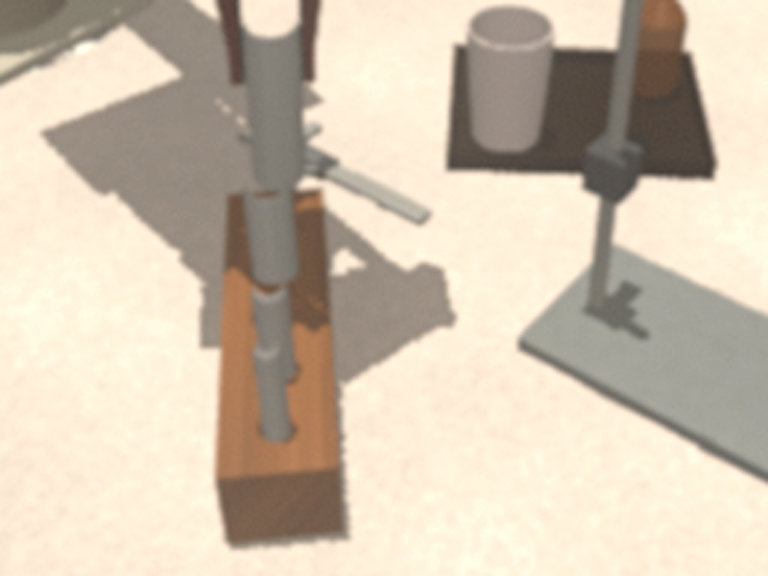

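Call:
{"name": "send_rows", "arguments": {"rows": [[0,-0.5,-2,0],[8,0,0,0],[8,0,0,0],[0,0,0,0]]}}

```text
t: 30.62
ee_pos: [490.4, -117.3, 162.6]
orientation: [-0.592, 1.526, 0.587]
ft_force: [0.3, -0.6, -3.1]
width: 35.3
```

```bash
python3 m2.py w25 18 82.5
```

```text
t 30.62 pos [ 490.4 -117.3  162.6] yaw 43.0 F [ 0.3 -0.6 -3.1] w 35.3 -> xyz [73.8  0.  -3.9] turn 0.003 tilt [-0.999  0.01  -0.034]
hole [251. 181.] 471 a 92.4 b 1.7 r 18.7
hole [254. 289.] 549 a 0.6 b 1.4 r 13.7
block b [-31.9  35.1] a max 123.4
[[127.6, 89.9, 5.0], [134.0, 89.8, 6.5], [148.2, 90.1, 5.9], [155.2, 90.0, 6.1], [160.6, 89.9, 6.3], [166.0, 90.0, 6.7], [170.7, 89.9, 7.3]]
slopes 0.001 0.035 tilt -0.01 0.034
axis at z 80: a 90.7 b 3.6
axis at z 60: a 90.9 b 2.9
axis at z 33: a 91.2 b 2.0
```

Call:
{"name": "send_rows", "arguments": {"rows": [[4,0.4,-0.7,0],[6,0,0,0],[6,0,0,0],[0,0,0,0]]}}

```text
t: 31.0
ee_pos: [489.1, -117.8, 145.3]
orientation: [-0.592, 1.526, 0.586]
ft_force: [0.9, 0.7, -3.8]
width: 35.2
```

```bash
python3 m2.py w26 18 82.5
```

```text
t 31.00 pos [ 489.1 -117.8  145.3] yaw 43.0 F [ 0.9  0.7 -3.8] w 35.2 -> xyz [56.5 -0.3 -3.1] turn 0.003 tilt [-0.999  0.01  -0.034]
hole [248. 186.] 254 a 93.1 b 1.3 r 18.7
hole [255. 301.] 635 a 0.9 b 1.2 r 13.5
block b [-31.9  35. ] a max 123.4
[[109.6, 90.2, 3.6], [118.0, 90.4, 5.1], [131.7, 90.3, 4.5], [137.6, 90.4, 4.7], [143.0, 90.4, 5.0], [148.9, 90.2, 5.3], [153.2, 90.2, 5.8]]
slopes -0.0 0.035 tilt -0.01 0.034
axis at z 63: a 91.0 b 2.3
axis at z 60: a 91.1 b 2.2
axis at z 33: a 91.3 b 1.2
```

Axis is on the hole within ~1 mm; going in, watching force.

Call:
{"name": "send_rows", "arguments": {"rows": [[5,0,0,0],[5,0,0,0],[5,0,0,0],[0,0,0,0]]}}

```text
t: 31.38
ee_pos: [488.2, -118.5, 129.5]
orientation: [-0.593, 1.527, 0.587]
ft_force: [-0.7, -0.0, -3.1]
width: 35.6
```

```bash
python3 -c "
from h import *
to(485.2,-121.1,89,42.8)"
```

```text
t 31.38 pos [ 488.2 -118.5  129.5] yaw 43.0 F [-0.7 -0.  -3.1] w 35.6 -> xyz [40.6 -0.2 -2.6] turn 0.003 tilt [-0.999  0.01  -0.035]
```

Call:
{"name": "send_rows", "arguments": {"rows": [[6,0,0,0],[6,0,0,0],[6,0,0,0],[0,0,0,0]]}}

```text
t: 31.72
ee_pos: [487.6, -118.7, 109.4]
orientation: [-0.592, 1.527, 0.587]
ft_force: [0.2, -0.2, -2.8]
width: 35.5
```

Call:
{"name": "send_rows", "arguments": {"rows": [[5,0,0,0],[5,0,0,0],[3,0,0,0],[0,0,0,0]]}}

```text
t: 32.05
ee_pos: [487.5, -119.0, 94.8]
orientation: [-0.592, 1.526, 0.586]
ft_force: [-0.1, -1.1, -2.5]
width: 35.0
```

Call:
{"name": "send_rows", "arguments": {"rows": [[3,0,0,0],[2,0,0,0],[0,0,0,0]]}}

```text
t: 32.3
ee_pos: [487.5, -119.2, 89.3]
orientation: [-0.593, 1.526, 0.586]
ft_force: [-0.1, -1.4, -2.8]
width: 35.2
```

Call:
{"name": "send_rows", "arguments": {"rows": [[1.5,0,0,0],[0,0,0,0]]}}

```text
t: 32.47
ee_pos: [487.9, -119.6, 89.3]
orientation: [-0.593, 1.526, 0.586]
ft_force: [-1.8, -0.5, -4.4]
width: 35.3
```

Call:
{"name": "send_rows", "arguments": {"rows": [[2,0,0,0],[0,0,0,0]]}}

```text
t: 32.63
ee_pos: [488.1, -119.9, 89.3]
orientation: [-0.594, 1.526, 0.585]
ft_force: [-2.1, 0.5, -4.7]
width: 35.5
```

Call:
{"name": "send_rows", "arguments": {"rows": [[2,0,0,0],[2,0,0,0]]}}

```text
t: 32.8
ee_pos: [488.6, -120.5, 88.7]
orientation: [-0.595, 1.525, 0.584]
ft_force: [-10.6, 0.6, 32.8]
width: 35.5
```

Floor contact is confirmed, so I release.

Call:
{"name": "send_rows", "arguments": {"rows": [[0,0,0,0],[0,0,0,0],[0,0,0,0],[0,0,0,0],[0,0,0,0]], "fingers": 0.75}}

```text
t: 33.22
ee_pos: [491.4, -120.9, 90.3]
orientation: [-0.597, 1.519, 0.581]
ft_force: [-0.3, 0.1, -0.1]
width: 64.5
```

```bash
python3 - <<'E'
from h import *
to(485.2,-121.1,200,42.8)
grab('wrist','w27')
E
```

```text
t 33.22 pos [ 491.4 -120.9   90.3] yaw 43.0 F [-0.3  0.1 -0.1] w 64.5 -> xyz [-109.5    4.2   -8. ] turn 0.003 tilt [-1.     0.001 -0.031]
```

View pics/w27.png

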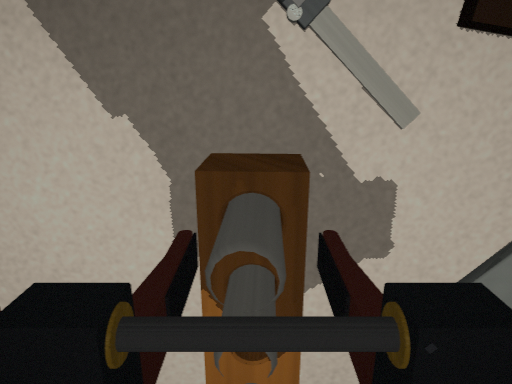

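Call:
{"name": "send_rows", "arguments": {"rows": [[-8,0,-1,0],[-12,0,-1,0],[-16,0,-1,0],[-18,0,0,0],[-18,0,0,0],[-18,0,0,0],[-18,0,0,0],[-10,0,0,0],[0,0,0,0]]}}

```text
t: 34.02
ee_pos: [490.6, -120.3, 215.2]
orientation: [-0.596, 1.522, 0.583]
ft_force: [0.2, -0.5, 0.7]
width: 65.9
```

Call:
{"name": "send_rows", "arguments": {"rows": [[0,14,0,0],[0,20,0,0],[0,14,0,0],[0,0,0,0],[0,0,0,0]]}}

```text
t: 34.43
ee_pos: [453.3, -82.2, 213.9]
orientation: [-0.594, 1.524, 0.584]
ft_force: [1.1, 0.3, -0.0]
width: 65.6
```

```bash
python3 - <<'E'
from h import *
to(485.2,-121.1,200,42.8)
for n in ['wrist','scene','top']:
    d=grab(n,n+'F'); W=world(d); Z=W[...,2]
    print(n)
    m=(Z>119)&(Z<140)&(W[...,0]>420)&(W[...,0]<660)&(W[...,1]<-80)&(W[...,1]>-300); k,l,s,cc=cv2.connectedComponentsWithStats(m.astype(np.uint8))
    for i in range(1,k):
        if s[i,4]>15:
            p=W[l==i]; (x,y),r=cv2.minEnclosingCircle(p[:,:2].astype(np.float32)); q=np.array([x,y])-[547.8,-188.5]
            print(cc[i].round(),s[i,4],'top z %.1f'%np.percentile(p[:,2],90),'a %.1f b %.1f r %.1f'%(q@E0,q@N0,r))
a=cv2.imread('pics/topF.png');b=cv2.imread('pics/sceneF.png')
cv2.imwrite('pics/F2.png',cv2.convertScaleAbs(np.vstack([cv2.resize(a[100:270,90:420],(800,300)),cv2.resize(b[110:320,100:400],(800,300))]),alpha=2))
E
```

```text
t 34.43 pos [453.3 -82.2 213.9] yaw 43.0 F [ 1.1  0.3 -0. ] w 65.6 -> xyz [ 13.7 -50.3  -2.8] turn 0.003 tilt [-0.999  0.006 -0.034]
wrist
[258. 248.] 410 top z 125.8 a 90.3 b 1.2 r 17.9
[258. 295.] 344 top z 125.7 a 46.3 b 1.2 r 15.7
[259. 380.] 134 top z 124.9 a -44.6 b 3.2 r 9.7
scene
[189. 182.] 91 top z 126.9 a 91.1 b -0.6 r 18.7
[189. 196.] 82 top z 127.0 a 46.0 b -1.1 r 15.0
[189. 229.] 70 top z 127.0 a -46.7 b 0.0 r 10.5
[188. 248.] 52 top z 127.3 a -92.2 b -1.2 r 7.8
top
[387. 159.] 31 top z 125.1 a -90.2 b -1.5 r 8.1
```

View pics/F2.png

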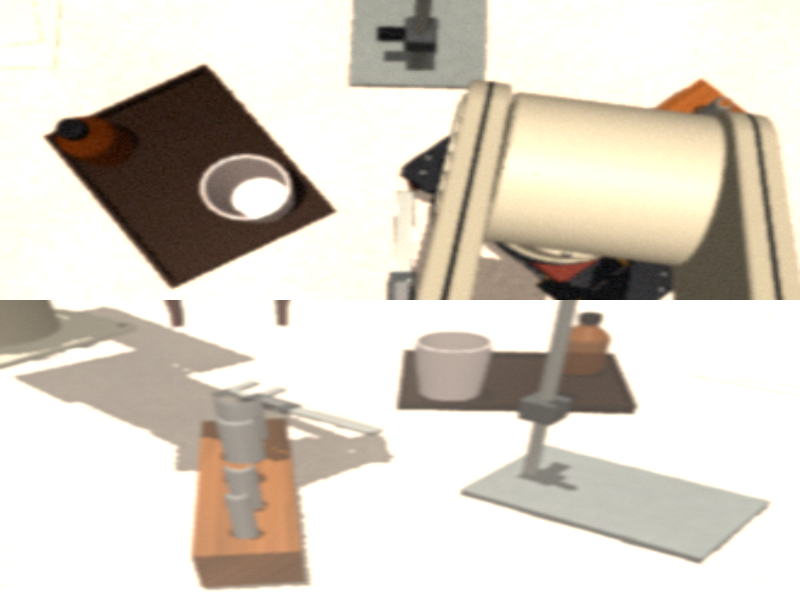

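View pics/wristF.png

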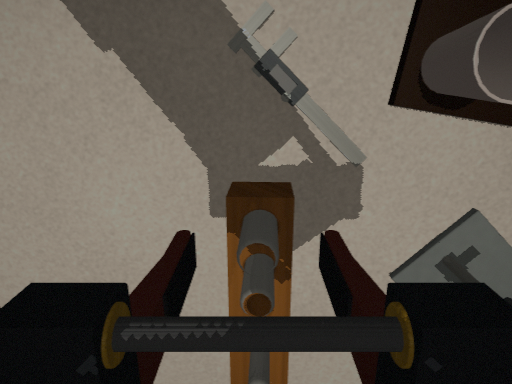

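All four rods stand with their tops at z≈126–127 mm (seated height), at a≈91, 46, −46 and −92 mm along the rack. Radii are about 18, 15.5, 10.5 and 8 mm, so each is in its own hole. Cup, bottle, stand and caliper are undisturbed, and the gripper is open and clear. Handing in.

```bash
python3 -c "
from workcell import ctrl
print(ctrl.close_job())"
```

```text
the job is handed in; nothing more can be done
None
```

All three rods are back in their own holes, and I handed the job in at about 34.5 s. I moved the 21 mm rod from the widest hole to hole 1, then the 31 mm rod from the tray to hole 3 and the 36 mm rod from the tray to hole 4. The 16 mm rod was not touched and hole 2 stays empty.

**Last checks:**
- **Rods:** In the final scene picture all four tops are at z ≈ 127 mm (seated is 126), and the measured radii match their holes. The wrist view agreed for the three moved rods. The top view could not check them because the arm blocked it.
- **Gripper:** It was open, about 88 mm above the rod tops and touching nothing.
- **Bystanders:** The cup, bottle, stand and caliper looked undisturbed in the final pictures, and I saw no sign of contact. I did not measure their positions again.

**What was not perfect:**
- The tool leaned by up to about 0.04 rad as the moves added up. The rods still went in freely.
- The 36 mm rod was pressed on the hole floor with about 33 N at the wrist just before release.
- The three cameras disagreed by 2–3 mm, so I lined up each insertion within single wrist pictures.

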